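# Pack the travel kitchen case with the full canister and the spice tins

## Task

Pack the foam-lined travel case on the pantry counter. First lift the empty white carrier off the foam and stand it on the wooden board; then tell by their weight in the hand which of the two look-alike closed steel canisters is the heavier, press that one fully home in the round foam cutout, and stand the lighter one upright on the wooden board with the carrier. Press every spice tin on the counter fully home into a rectangular cutout, one per cutout, and leave the other groceries where they are.

Things in the scene. Friction and masses are not known exactly. Their poses are not given: they have to be found in the camera images.
- case: shallow open travel case filled with grey foam, fixed to the counter: 170 mm (its x) by 245 mm (its y), foam top 54 mm above the counter. Origin: centre of its underside, z up. Row of three rectangular cutouts on its -x (robot) side, one round cutout on its +x side
- slot_1 (a point): centre of the mouth, in the foam's top face, of a rectangular cutout for a spice tin: 46 mm along the case's x by 68 mm along its y, 40 mm deep, floor flat; axes those of the case. Springy foam bulges on its two long walls grip the tin: the push down meets up to about 13 N some 15 mm below the mouth, then about 7 N to the floor, where the tin's centre is 2 mm below this point (36 mm of the tin stands out). Any tin fits any of the three cutouts, either way round
- slot_2 (a point): the same for the middle cutout, 78 mm from its neighbours
- slot_3 (a point): the same for the third cutout
- round_cutout (a point): centre of the mouth, in the foam's top face, of the round cutout for a canister: 66 mm in diameter, 40 mm deep, flat floor; axes those of the case. Four springy foam bulges grip the canister: it does not sink home of itself; the push down (its weight included) meets up to about 15 N some 15 mm below the mouth, then about 9 N to the floor, where the canister's centre is 20 mm above this point
- board: wooden board fixed flat on the counter, 250 mm (its x) by 160 mm (its y), 12 mm thick. Origin: centre of its underside, z up. The carrier and the lighter canister go on it
- carrier_handle (a point): middle of the carrier's handle: a straight wooden bar 12 mm thick along the carrier's x, 108 mm clear between its end posts, its centre line 130 mm above the carrier's underside, free space 74 mm between bar and tray walls. Carrier: open white metal tray 120 mm (x) by 90 mm (y), walls 50 mm high and 3 mm thick, posts at its two x ends, about 0.3 kg, empty; it starts standing on the foam
- carrier_base (a point): centre of the carrier's underside, z up, axes as above
- canister_1_mid (a point): centre (half-way up) of a closed steel canister: upright cylinder 62 mm in diameter, 120 mm tall with a 12 mm high, 18 mm wide knob on its lid; z is its axis. Of the four that are listed just two are there in a run (None when absent), alike in looks: one full, 0.65 to 0.88 kg, the other nearly empty, 0.25 to 0.36 kg; neither name nor place tells which. Stands on the counter, centre 60 mm above it
- canister_2_mid (a point): centre (half-way up) of a closed steel canister: upright cylinder 62 mm in diameter, 120 mm tall with a 12 mm high, 18 mm wide knob on its lid; z is its axis. Of the four that are listed just two are there in a run (None when absent), alike in looks: one full, 0.65 to 0.88 kg, the other nearly empty, 0.25 to 0.36 kg; neither name nor place tells which. Stands on the counter, centre 60 mm above it
- canister_3_mid (a point): centre (half-way up) of a closed steel canister: upright cylinder 62 mm in diameter, 120 mm tall with a 12 mm high, 18 mm wide knob on its lid; z is its axis. Of the four that are listed just two are there in a run (None when absent), alike in looks: one full, 0.65 to 0.88 kg, the other nearly empty, 0.25 to 0.36 kg; neither name nor place tells which. Stands on the counter, centre 60 mm above it
- canister_4_mid (a point): centre (half-way up) of a closed steel canister: upright cylinder 62 mm in diameter, 120 mm tall with a 12 mm high, 18 mm wide knob on its lid; z is its axis. Of the four that are listed just two are there in a run (None when absent), alike in looks: one full, 0.65 to 0.88 kg, the other nearly empty, 0.25 to 0.36 kg; neither name nor place tells which. Stands on the counter, centre 60 mm above it
- tin_1_mid (a point): centre (half-way up) of a flat upright spice tin with a dark lid, 42 mm (its x) by 64 mm (its y) by 76 mm tall (its z), 0.14 kg, smooth (it slides rather than topples when knocked); between one and three such tins are present (None when absent)
- tin_2_mid (a point): centre (half-way up) of a flat upright spice tin with a dark lid, 42 mm (its x) by 64 mm (its y) by 76 mm tall (its z), 0.14 kg, smooth (it slides rather than topples when knocked); between one and three such tins are present (None when absent)
- tin_3_mid (a point): centre (half-way up) of a flat upright spice tin with a dark lid, 42 mm (its x) by 64 mm (its y) by 76 mm tall (its z), 0.14 kg, smooth (it slides rather than topples when knocked); between one and three such tins are present (None when absent)
- flat_can_1: bystander, to be left alone: flat food can 68 mm in diameter, 36 mm high; origin at its underside centre
- flat_can_2: bystander, to be left alone: flat food can 68 mm in diameter, 36 mm high; origin at its underside centre
- jar_1: bystander, to be left alone: glass jar 64 mm in diameter, 90 mm high; origin at its underside centre
- jar_2: bystander, to be left alone: amber glass jar 60 mm in diameter, 100 mm high; origin at its underside centre
- carton: bystander, to be left alone: cardboard carton 50 x 120 mm, 75 mm high; origin at its underside centre
- food_can: bystander, to be left alone: food can 72 mm in diameter, 100 mm high; origin at its underside centre
- spoon: bystander, to be left alone: wooden spoon lying on the counter; origin at its underside
Not all that is in view belongs to the job. What is shaped like the part that bears carrier_handle but green or orange is not meant.

How it is judged (in metres and radians):
On the way, in this order (a step that is already met when the one before it is completed fails the run):
1. the carrier stands upright on the wooden board (x of carrier_base in the frame of board between -0.125 and 0.125 m and y of carrier_base in the frame of board between -0.08 and 0.08 m and z of carrier_base in the frame of board between 0.006 and 0.018 m and angle between carrier_base's own z axis and vertical below 0.1 rad), for 0.2 s.
2. a canister is pressed home in the round cutout (((horizontal distance between canister_1_mid and round_cutout below 0.007 m and z of canister_1_mid in the frame of round_cutout below 0.025 m and angle between canister_1_mid's own z axis and vertical below 0.1 rad) or (horizontal distance between canister_2_mid and round_cutout below 0.007 m and z of canister_2_mid in the frame of round_cutout below 0.025 m and angle between canister_2_mid's own z axis and vertical below 0.1 rad) or (horizontal distance between canister_3_mid and round_cutout below 0.007 m and z of canister_3_mid in the frame of round_cutout below 0.025 m and angle between canister_3_mid's own z axis and vertical below 0.1 rad) or (horizontal distance between canister_4_mid and round_cutout below 0.007 m and z of canister_4_mid in the frame of round_cutout below 0.025 m and angle between canister_4_mid's own z axis and vertical below 0.1 rad))), for 0.2 s.
At the end, for the whole second after the job is handed in: The heavier canister is upright in the round cutout and each tin present upright in a rectangular one, within 5 mm of the floor; the carrier and the lighter canister (under 4.6 N of weight) stand upright on the wooden board, their centres over it (all of step 1 and ((horizontal distance between canister_1_mid and round_cutout below 0.007 m and z of canister_1_mid in the frame of round_cutout below 0.025 m and angle between canister_1_mid's own z axis and vertical below 0.1 rad) or ((x of canister_1_mid in the frame of board between -0.125 and 0.125 m and y of canister_1_mid in the frame of board between -0.08 and 0.08 m and z of canister_1_mid in the frame of board between 0.066 and 0.078 m and angle between canister_1_mid's own z axis and vertical below 0.1 rad) and contact force between canister_1 and board below 4.6 N)) and ((horizontal distance between canister_2_mid and round_cutout below 0.007 m and z of canister_2_mid in the frame of round_cutout below 0.025 m and angle between canister_2_mid's own z axis and vertical below 0.1 rad) or ((x of canister_2_mid in the frame of board between -0.125 and 0.125 m and y of canister_2_mid in the frame of board between -0.08 and 0.08 m and z of canister_2_mid in the frame of board between 0.066 and 0.078 m and angle between canister_2_mid's own z axis and vertical below 0.1 rad) and contact force between canister_2 and board below 4.6 N)) and ((horizontal distance between canister_3_mid and round_cutout below 0.007 m and z of canister_3_mid in the frame of round_cutout below 0.025 m and angle between canister_3_mid's own z axis and vertical below 0.1 rad) or ((x of canister_3_mid in the frame of board between -0.125 and 0.125 m and y of canister_3_mid in the frame of board between -0.08 and 0.08 m and z of canister_3_mid in the frame of board between 0.066 and 0.078 m and angle between canister_3_mid's own z axis and vertical below 0.1 rad) and contact force between canister_3 and board below 4.6 N)) and ((horizontal distance between canister_4_mid and round_cutout below 0.007 m and z of canister_4_mid in the frame of round_cutout below 0.025 m and angle between canister_4_mid's own z axis and vertical below 0.1 rad) or ((x of canister_4_mid in the frame of board between -0.125 and 0.125 m and y of canister_4_mid in the frame of board between -0.08 and 0.08 m and z of canister_4_mid in the frame of board between 0.066 and 0.078 m and angle between canister_4_mid's own z axis and vertical below 0.1 rad) and contact force between canister_4 and board below 4.6 N)) and ((horizontal distance between tin_1_mid and slot_1 below 0.007 m and z of tin_1_mid in the frame of slot_1 below 0.003 m and angle between tin_1_mid's own z axis and vertical below 0.1 rad) or (horizontal distance between tin_1_mid and slot_2 below 0.007 m and z of tin_1_mid in the frame of slot_2 below 0.003 m and angle between tin_1_mid's own z axis and vertical below 0.1 rad) or (horizontal distance between tin_1_mid and slot_3 below 0.007 m and z of tin_1_mid in the frame of slot_3 below 0.003 m and angle between tin_1_mid's own z axis and vertical below 0.1 rad)) and ((horizontal distance between tin_2_mid and slot_1 below 0.007 m and z of tin_2_mid in the frame of slot_1 below 0.003 m and angle between tin_2_mid's own z axis and vertical below 0.1 rad) or (horizontal distance between tin_2_mid and slot_2 below 0.007 m and z of tin_2_mid in the frame of slot_2 below 0.003 m and angle between tin_2_mid's own z axis and vertical below 0.1 rad) or (horizontal distance between tin_2_mid and slot_3 below 0.007 m and z of tin_2_mid in the frame of slot_3 below 0.003 m and angle between tin_2_mid's own z axis and vertical below 0.1 rad)) and ((horizontal distance between tin_3_mid and slot_1 below 0.007 m and z of tin_3_mid in the frame of slot_1 below 0.003 m and angle between tin_3_mid's own z axis and vertical below 0.1 rad) or (horizontal distance between tin_3_mid and slot_2 below 0.007 m and z of tin_3_mid in the frame of slot_2 below 0.003 m and angle between tin_3_mid's own z axis and vertical below 0.1 rad) or (horizontal distance between tin_3_mid and slot_3 below 0.007 m and z of tin_3_mid in the frame of slot_3 below 0.003 m and angle between tin_3_mid's own z axis and vertical below 0.1 rad))); the robot touches nothing.
It fails at once if a bystander (can, jar, carton or spoon) is moved more than 50 mm (distance of any of flat_can_1, flat_can_2, jar_1, jar_2, carton, food_can, spoon from where it was at the start of the episode above 0.05 m).
Of canister_1, canister_4 only 1 to 1 are there at a start; the rules pass over those that are not, and their reading is None.
Of canister_2, canister_3 only 1 to 1 are there at a start; the rules pass over those that are not, and their reading is None.
Of tin_1, tin_2, tin_3 only 1 to 3 are there at a start; the rules pass over those that are not, and their reading is None.
At some moment in a run one of tin_1, tin_2, tin_3 may be knocked a few centimetres aside while the robot is not near it.
It also fails if it takes over 210 s, if anything falls off the work surface, if the arm or the gripper's body presses on something with over 40 N, if the wrist force passes 120 N, or if a joint passes its speed limit or range.

## Robot

A 7-joint arm with a two-finger parallel gripper is mounted at the origin on the work surface. World frame = base frame: x ahead of the robot, y to its left, z up, the work surface at z = 0. Lengths are in mm, angles in degrees, forces in N, time in s.
With the tool pointing down it reaches from about 350 to 900 mm from the base axis. Payload 7.2 kg.
Tool frame: the origin (TCP) lies at the very end of the fingers, on their centre line; the grasp point (between the pads) lies 19 mm behind it; z points along the fingers, y is the line along which they close (so a half turn about z gives the same grasp; the last joint's range is limited). The gripper opens to 85 mm and grips with 20 to 120 N. Pads are 22 mm wide; open, the fingers measure 114 mm over their backs; the gripper's body (76 mm by 85 mm) begins 54 mm behind the grasp point. The pads swing forward as they close: fully open they stand 13 mm farther back than shut.
Start: joints at [63.358, 23.554, -0.728, 91.456, 0.321, 64.991, -4.71], TCP at [241.532, -576.447, 231.297] pointing down, gripper open.
Joint ranges: [-169.25, 169.25], [-16.82, 113.86], [-84.01, 82.57], [7.8, 145.47], [-59.2, 239.2], [7.22, 106.19], [-163.78, 163.78]. Speed limits (degrees/s): [136.94, 136.94, 172.46, 172.46, 180, 180, 180].

## Interface

Orientations are given as [roll, pitch, yaw] about the fixed x, y, z axes, in that order (R = Rz(yaw) Ry(pitch) Rx(roll)).
In Python, from workcell import readout, viewer, workorder, models gives the robot as it stands.
- The arm moves only by the tool play_rows, never from a script. Its argument "steps" is a list of rows, each a list of 7 numbers: the shift along the world's x, y, z as a fraction of full scale, then the turn, a rotation vector about the world's x, y, z as a fraction of full scale, then the gripper's target within -1 to 1 (shut at 1, half-way at 0, fully open at -1). In form: [[dx, dy, dz, ax, ay, az, fingers], ...]. A call has 1 to 8 rows; each row is the pose to reach, as a shift and turn from the pose commanded when the call began; what a row does not reach only later rows make up. Full scale, the value 1, is 0.15 m for a shift and pi/2 rad for a turn. A row lasts 1/10 s, in which the tool goes at most 50 mm and 8.59 degrees, less where a joint would pass 70% of its speed; a pose out of reach is approached as far as the arm can. A call with a number of a shift or a turn outside -1 to 1 is refused whole. A call with a gripper value outside its range is refused whole. The fingers move at their own pace and stop on an object; "newtons" is the grip in N (left out, the last holds). Time passes only in rows, so rows that repeat a pose let the fingers close. It gives the time, the measured TCP pose, the force, the opening and the grip force at its end, in the units of the state.
- readout.sense(): the state, without advancing time (a new reading comes with each control period).
- viewer.get_image(name): name is "scene" or "top" or "wrist"; returns the picture (400x640x3 uint8, red, green, blue); there is no depth.
- viewer.camera_info(name): a dict with "fovy" (degrees; the focal length in pixels is half the picture's height over the tangent of half this angle, whatever the lens; pixels are square), "cx", "cy" (the principal point, pixels), "xyz" and "rotation" of the camera in the world; the wrist camera has in their place "mount" (4x4, takes a point from camera to tool coordinates, whose origin is the TCP and whose axes are the flange's). Camera axes: x right, y down, z forward; pixel columns grow to the right and rows downward; lengths in mm; the calibration is good to about 2 mm. A picture is of the moment at which its call begins: read the wrist's pose just before it. camera_info takes no time and is no camera call.
- workorder.hand_in(): hands the job in; it is judged then, once.
Trained networks look in the newest picture that a camera, given by its name, has taken for a name from the list of things; names that differ only in an ending like _2 or _b are one class to them, and where a whole thing is asked for, a point or a joint stands for the part that bears it (a point fixed in the world has none). Each returns a list of dicts, best first, with "conf" (0 to 1); they miss things now and then, are a little off and sometimes report something else, mostly with a low value. They report only what shows in the picture. A call takes as long as a camera call. They do not tell look-alikes from the thing itself.
- models.find_in(camera, label): "uv" ([column, row] in pixels, amid what is visible of it).
The state is a dict: "time_s": time; "joint_positions": joint angles; "qd": joint speeds; "joint_torque": joint torques, N m; "ee_pos": TCP position; "eef_rot": TCP orientation; "force": force on the tool from outside, world axes, zero at the start; "torque": the same for the moment, N m; "grip_width": opening from 0.0 (shut) to 1.0 (fully open); "grasp_force": force on a finger pad.
Only numpy, scipy, OpenCV 4.12 (cv2) and the standard library are available. Lean on these libraries where they do the work, as an engineer would, in place of code of your own. Each camera call takes 0.05 s, during which the arm holds its last target. There are 200 camera calls.

## Working session

There is one attempt and no reset: what is moved stays moved. The work goes in short steps, Python scripts to look and compute and a tool call to move; the robot and the scene stay as the last step left them, time stands still between calls to the robot, and variables do not carry over. Pictures are saved under pics/ and viewed, at most 14 in all, crops included, and the job is handed in when it is done.

Besides the shell and the picture viewer there is one more tool, called after "Request:" by a JSON object that holds its "name" and its "arguments". play_rows: Moves the arm, as the interface text tells. Shift numbers are shares of 0.15 m and turn numbers shares of pi/2 rad, none past 1 either way. Its arguments: {"type":"object","properties":{"steps":{"type":"array"},"newtons":{"type":"number"}},"required":["steps"]}

```bash
ls; mkdir -p pics; cat > h.py <<'E'
import numpy as np, cv2
from workcell import readout, viewer, workorder, models
from scipy.spatial.transform import Rotation as R
def cam(name):
    i=viewer.camera_info(name)
    if 'mount' in i:
        s=readout.sense(); T=np.eye(4); T[:3,:3]=R.from_euler('xyz',s['eef_rot'],degrees=True).as_matrix(); T[:3,3]=s['ee_pos']
        M=T@np.array(i['mount']); return i,M[:3,:3],M[:3,3]
    return i,np.array(i['rotation']).reshape(3,3),np.array(i['xyz'])
def ray(c,uv,z):
    i,r,p=c; f=200/np.tan(np.radians(i['fovy'])/2)
    d=r@np.array([(uv[0]-i['cx'])/f,(uv[1]-i['cy'])/f,1]); return p+d*(z-p[2])/d[2]
def proj(c,P):
    i,r,p=c; f=200/np.tan(np.radians(i['fovy'])/2)
    q=r.T@(np.array(P)-p); return [i['cx']+f*q[0]/q[2], i['cy']+f*q[1]/q[2]]
def snap(name,fn=None):
    c=cam(name); im=viewer.get_image(name)
    if fn: cv2.imwrite('pics/'+fn,im[:,:,::-1])
    return c,im
E
python3 - <<'E'
from h import *
s=readout.sense(); print(s)
for n in ['top','scene','wrist']: print(n,viewer.camera_info(n))
for n in ['top','scene']:
    c,im=snap(n,n+'0.png')
    for l,z in [('case',54),('board',12),('carrier_handle',184),('canister_1_mid',60),('tin_1_mid',38),('flat_can_1',18),('jar_1',45),('carton',37),('food_can',50),('spoon',5)]:
        for d in models.find_in(n,l):
            if d['conf']>.2: print(n,l,round(d['conf'],2),np.round(d['uv']),np.round(ray(c,d['uv'],z)))
E
```

```text
pics
{'time_s': 0.0, 'joint_positions': array([63.35815424, 23.6020383 , -0.72862867, 91.5048485 ,  0.31883177,
       64.98952107, -4.70938976]), 'qd': array([-0.03802326, -0.06923539, -0.1160789 ,  0.09643711,  0.15562046,
       -0.00775143, -0.05288463]), 'joint_torque': array([ 3.58516045e-04, -6.00629711e+01,  6.82135709e-01, -2.99400866e+01,
        1.39235059e-02,  1.07558048e-02,  6.45716773e-05]), 'ee_pos': array([ 241.31665596, -575.99025985,  230.4253356 ]), 'eef_rot': array([-1.79905711e+02,  4.74676767e-03,  2.27354197e+01]), 'force': array([ 0.13010982, -0.41421536,  0.58061541]), 'torque': array([ 0.03143452,  0.01777136, -0.02501427]), 'grasp_force': 0.0, 'grip_width': 1.000316742221121}
top {'fovy': 55.06141256951043, 'cx': 323.9226729474422, 'cy': 196.91939563489018, 'xyz': array([ 295.00301352,   -2.80363944, 1298.39086398]), 'rotation': array([-1.69948241e+02,  1.17165808e-02, -8.85887328e+01])}
scene {'fovy': 46.723953796385736, 'cx': 314.7636719116854, 'cy': 205.16006521500597, 'xyz': array([ 867.82022199,  580.77034485, 1085.95142041]), 'rotation': array([-1.43586797e+02,  9.81843954e-02,  1.49160434e+02])}
wrist {'fovy': 61.99702792409777, 'cx': 318.48936525944777, 'cy': 199.28704274838952, 'mount': array([[-7.89955377e-04, -9.50065432e-01, -3.12049757e-01,
         8.14438768e+01],
       [ 9.99999688e-01, -7.58678959e-04, -2.21632853e-04,
         3.38966289e-01],
       [-2.61798726e-05, -3.12049834e-01,  9.50065735e-01,
        -1.44047090e+02],
       [ 0.00000000e+00,  0.00000000e+00,  0.00000000e+00,
         1.00000000e+00]])}Traceback (most recent call last):
  File "<stdin>", line 5, in <module>
  File "h.py", line 17, in snap
    c=cam(name); im=viewer.get_image(name)
  File "h.py", line 9, in cam
    return i,np.array(i['rotation']).reshape(3,3),np.array(i['xyz'])
             ~~~~~~~~~~~~~~~~~~~~~~~~~~~~~~~^^^^^
ValueError: cannot reshape array of size 3 into shape (3,3)
```

```bash
sed -i "s/np.array(i\['rotation'\]).reshape(3,3)/R.from_euler('xyz',i['rotation'],degrees=True).as_matrix()/" h.py
python3 - <<'E'
from h import *
for n in ['top','scene']:
    c,im=snap(n,n+'0.png')
    for l,z in [('case',54),('board',12),('carrier_handle',184),('canister_1_mid',60),('tin_1_mid',38),('flat_can_1',18),('jar_1',45),('carton',37),('food_can',50),('spoon',5)]:
        for d in models.find_in(n,l):
            if d['conf']>.2: print(n,l,round(d['conf'],2),np.round(d['uv']),np.round(ray(c,d['uv'],z)))
E
```

```text
top case 0.71 [332. 194.] [525. -25.  54.]
top board 0.77 [212. 204.] [488. 382.  12.]
top carrier_handle 0.87 [315. 189.] [517.  29. 184.]
top carrier_handle 0.71 [348. 252.] [332. -71. 184.]
top carrier_handle 0.66 [406. 294.] [ 219. -235.  184.]
top carrier_handle 0.26 [262. 128.] [701. 198. 184.]
top tin_1_mid 0.58 [392. 191.] [ 544. -224.   38.]
top tin_1_mid 0.49 [439. 187.] [ 562. -382.   38.]
top tin_1_mid 0.37 [327. 195.] [525.  -8.  38.]
top flat_can_1 0.93 [412. 213.] [ 474. -294.   18.]
top flat_can_1 0.88 [414. 174.] [ 611. -305.   18.]
top jar_1 0.94 [317. 127.] [758.  31.  45.]
top jar_1 0.66 [353. 132.] [745. -91.  45.]
top jar_1 0.51 [214. 206.] [479. 367.  45.]
top carton 0.68 [264. 127.] [759. 217.  37.]
top carton 0.22 [314. 189.] [543.  38.  37.]
top food_can 0.71 [221. 133.] [728. 358.  50.]
top spoon 0.81 [435. 156.] [ 680. -381.    5.]
top spoon 0.69 [438. 229.] [ 424. -383.    5.]
scene case 0.74 [240. 151.] [ 570. -365.   54.]
scene case 0.72 [232. 191.] [ 656. -237.   54.]
scene case 0.57 [309. 261.] [582.  72.  54.]
scene board 0.58 [410. 356.] [496. 388.  12.]
scene board 0.3 [276. 159.] [ 474. -317.   12.]
scene carrier_handle 0.96 [322. 234.] [557.  87. 184.]
scene carrier_handle 0.71 [360. 192.] [412.  30. 184.]
scene carrier_handle 0.68 [353. 130.] [ 306. -157.  184.]
scene canister_1_mid 0.52 [244. 278.] [747.  32.  60.]
scene tin_1_mid 0.89 [272. 178.] [ 529. -235.   38.]
scene flat_can_1 0.89 [279. 158.] [ 468. -310.   18.]
scene flat_can_1 0.82 [241. 175.] [ 600. -307.   18.]
scene jar_1 0.73 [245. 280.] [744.  29.  45.]
scene jar_1 0.68 [222. 244.] [751. -97.  45.]
scene jar_1 0.66 [271. 177.] [ 533. -235.   45.]
scene carton 0.71 [281. 346.] [746. 221.  37.]
scene carton 0.26 [243. 151.] [ 557. -377.   37.]
scene food_can 0.64 [324. 388.] [712. 354.  50.]
```

View pics/top0.png

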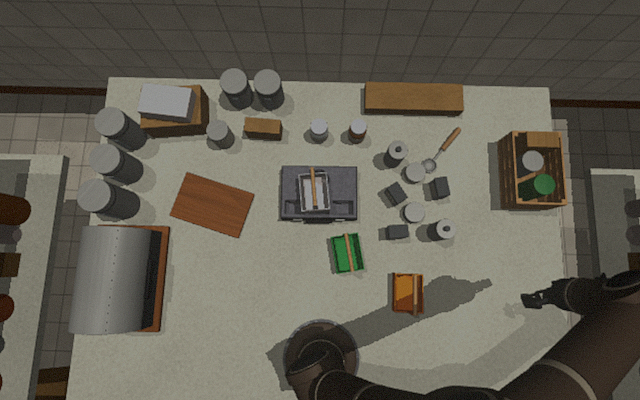

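View pics/scene0.png

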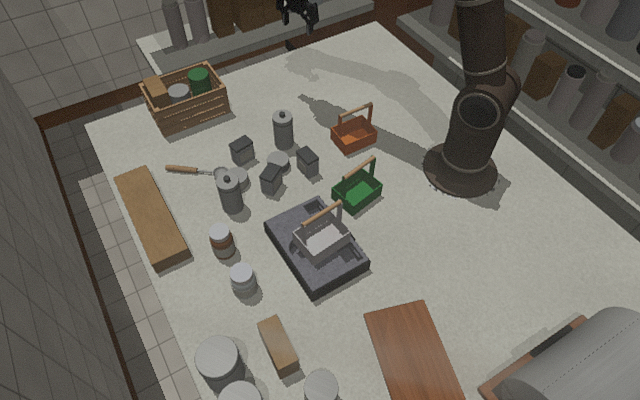

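Top picture: white carrier on the case at (314,190); look-alikes are green (347,252) and orange (406,294). I choose the white one. Canisters at (397,152) and (442,230), tins at (396,194), (439,187), (398,231), flat cans (415,173), (413,213), board (212,204).

```bash
python3 - <<'E'
from h import *
im=cv2.imread('pics/top0.png')[120:270,260:470]
cv2.imwrite('pics/crop1.png',cv2.resize(im,None,fx=3.8,fy=3.8,interpolation=cv2.INTER_CUBIC))
E
```

```text
(no output)
```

View pics/crop1.png

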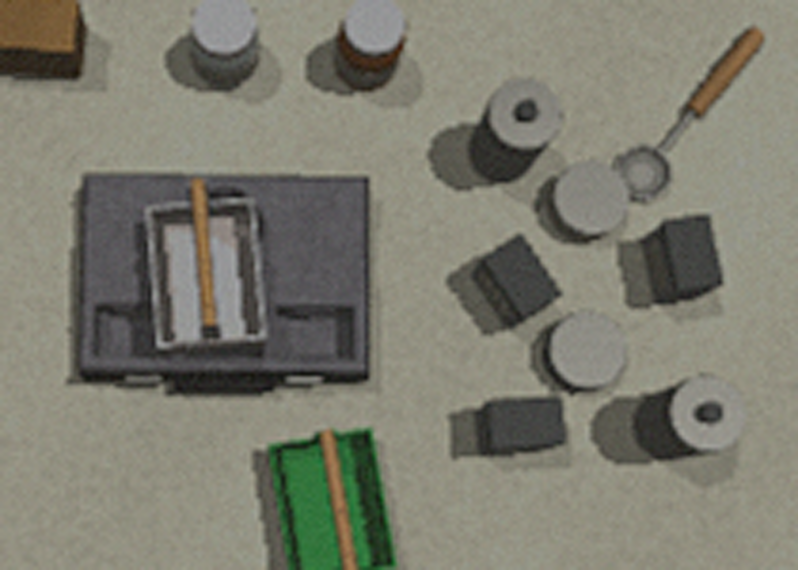

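```bash
python3 - <<'E'
from h import *
c=cam('top')
def q(x,y,z,crop=True):
    uv=(260+x/3.8,120+y/3.8) if crop else (x,y)
    return np.round(ray(c,uv,z)[:2])
print('case',[q(*p,54) for p in [(83,177),(369,177),(367,374),(84,372)]])
print('handle',[q(*p,184) for p in [(199,182),(209,330)]])
print('traytop',[q(*p,104) for p in [(147,205),(262,200),(268,345),(156,350)]])
print('board',[q(*p,12,False) for p in [(188,173),(253,192),(237,237),(170,216)]])
print('can',q(524,116,120),q(706,414,120))
print('tins',q(519,275,76),q(695,255,76),q(530,422,76))
print('flat',q(590,198,36),q(587,350,36))
E
```

```text
case [array([615., 146.]), array([ 621., -105.]), array([ 447., -105.]), array([443., 138.])]
handle [array([580.,  39.]), array([462.,  28.])]
traytop [array([579.,  85.]), array([586., -11.]), array([463., -19.]), array([456.,  73.])]
board [array([595., 473.]), array([534., 245.]), array([380., 290.]), array([445., 521.])]
can [ 660. -229.] [ 413. -374.]
tins [ 532. -232.] [ 554. -383.] [ 407. -241.]
flat [ 611. -304.] [ 475. -299.]
```

Request:
{"name": "play_rows", "arguments": {"steps": [[0.47, 1, 0.15, 0, 0, -0.2, -1], [0.47, 1, 0.15, 0, 0, -0.2, -1], [0.47, 1, 0.15, 0, 0, -0.2, -1], [0.47, 1, 0.15, 0, 0, -0.2, -1], [0.47, 1, 0.15, 0, 0, -0.2, -1]], "newtons": 40}}

```text
time_s: 1.6
ee_pos: [314.3, -423.8, 254.8]
eef_rot: [180.0, -0.1, 5.0]
force: [-0.6, -0.4, -0.5]
grip_width: 0.999
grasp_force: 0.0
```

Request:
{"name": "play_rows", "arguments": {"steps": [[0.47, 1, 0.15, 0, 0, 0, -1], [0.47, 1, 0.15, 0, 0, 0, -1], [0.47, 1, 0.15, 0, 0, 0, -1], [0.47, 1, 0.15, 0, 0, 0, -1], [0.47, 1, 0.15, 0, 0, 0, -1]]}}

```text
time_s: 2.1
ee_pos: [383.9, -275.0, 276.9]
eef_rot: [180.0, -0.1, 4.9]
force: [0.0, 0.0, -0.0]
grip_width: 0.999
grasp_force: 0.0
```

Request:
{"name": "play_rows", "arguments": {"steps": [[0.47, 1, 0.15, 0, 0, 0, -1], [0.47, 1, 0.15, 0, 0, 0, -1], [0.47, 1, 0.15, 0, 0, 0, -1], [0.47, 1, 0.15, 0, 0, 0, -1], [0.47, 1, 0.15, 0, 0, 0, -1]]}}

```text
time_s: 2.6
ee_pos: [454.2, -125.8, 298.9]
eef_rot: [-180.0, -0.0, 4.9]
force: [0.0, -0.8, 0.3]
grip_width: 0.997
grasp_force: 0.0
```

Request:
{"name": "play_rows", "arguments": {"steps": [[0.47, 1, 0.15, 0, 0, 0, -1], [0.47, 1, 0.15, 0, 0, 0, -1], [0.47, 1, 0.15, 0, 0, 0, -1], [0.47, 1, 0.15, 0, 0, 0, -1], [0.47, 1, 0.15, 0, 0, 0, -1]]}}

```text
time_s: 3.1
ee_pos: [524.6, 23.6, 320.8]
eef_rot: [-180.0, 0.0, 4.8]
force: [-0.5, 0.1, 0.7]
grip_width: 0.996
grasp_force: 0.0
```

```bash
python3 - <<'E'
from h import *
c,im=snap('wrist','w1.png')
for d in models.find_in('wrist','carrier_handle'): print(d, np.round(ray(c,d['uv'],184)))
print(proj(c,[580,39,184]),proj(c,[462,28,184]))
E
```

```text
{'uv': [307.0, 164.8], 'conf': 0.91} [544.  35. 184.]
{'uv': [510.1, 327.3], 'conf': 0.75} [ 394. -182.  184.]
{'uv': [378.7, 289.3], 'conf': 0.56} [427. -43. 184.]
{'uv': [353.7, 132.3], 'conf': 0.53} [575.  -1. 184.]
[np.float64(305.7217930756391), np.float64(121.86463721166089)] [np.float64(308.4883183838788), np.float64(251.31349252157978)]
```

View pics/w1.png

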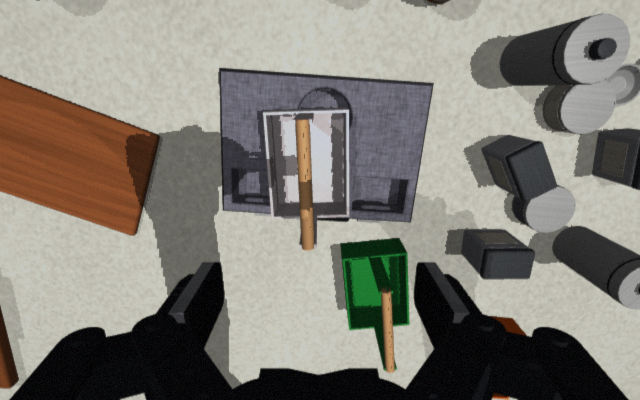

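The wrist view shows the white carrier's handle from (304,118) to (308,249), the case at (220–433, 69–221), and the board's near corners at (159,135) and (135,235). The projection agrees with the top view.

```bash
python3 - <<'E'
from h import *
c=cam('wrist')
q=lambda uv,z: np.round(ray(c,uv,z)[:2],1)
a,b=q((304,118),184),q((308,248),184); print('handle',a,b,(a+b)/2,np.degrees(np.arctan2(*(a-b)[::-1])))
C=np.array([q(p,54) for p in [(220,69),(433,83),(411,221),(222,209)]]);print(C,C.mean(0))
print('board',q((159,135),12),q((135,235),12))
print('tray',[q(p,104) for p in [(263,111),(348,109),(349,219),(273,216)]])
E
```

```text
handle [581.8  37. ] [464.3  25.6] [523.05  31.3 ] 5.541565283032635
[[ 618.3  141.4]
 [ 622.6 -105.6]
 [ 449.3 -108.7]
 [ 446.7  141.1]] [534.225  17.05 ]
board [530.  235.9] [379.2 281.8]
tray [array([579. ,  83.1]), array([588. ,  -5.5]), array([465.1, -19.8]), array([461.9,  68.4])]
```

Request:
{"name": "play_rows", "arguments": {"steps": [[-0.01, 0.053, -0.3, 0, 0, 0.007, -1], [-0.01, 0.053, -0.6, 0, 0, 0.007, -1], [-0.01, 0.053, -0.9, 0, 0, 0.007, -1], [-0.01, 0.053, -1, 0, 0, 0.007, -1], [-0.01, 0.053, -1, 0, 0, 0.007, -1]]}}

```text
time_s: 3.7
ee_pos: [519.9, 27.9, 168.5]
eef_rot: [179.9, 0.3, 5.1]
force: [-0.5, 0.4, 0.9]
grip_width: 1.003
grasp_force: 0.0
```

Request:
{"name": "play_rows", "arguments": {"steps": [[0, 0, -0.035, 0, 0, 0, -1], [0, 0, -0.035, 0, 0, 0, 1], [0, 0, -0.035, 0, 0, 0, 1], [0, 0, -0.035, 0, 0, 0, 1], [0, 0, -0.035, 0, 0, 0, 1], [0, 0, -0.035, 0, 0, 0, 1], [0, 0, -0.035, 0, 0, 0, 1], [0, 0, -0.035, 0, 0, 0, 1]]}}

```text
time_s: 4.5
ee_pos: [522.4, 31.9, 166.4]
eef_rot: [-180.0, -0.1, 5.4]
force: [1.0, 0.2, 2.4]
grip_width: 0.124
grasp_force: 39.0
```

Request:
{"name": "play_rows", "arguments": {"steps": [[0, 0, 0.1, 0, 0, 0, 1], [0, 0, 0.2, 0, 0, 0, 1], [0, 0, 0.3, 0, 0, 0, 1], [0, 0, 0.4, 0, 0, 0, 1], [0, 0, 0.4, 0, 0, 0, 1], [0, 0, 0.4, 0, 0, 0, 1]]}}

```text
time_s: 5.1
ee_pos: [521.6, 31.3, 225.4]
eef_rot: [180.0, 0.0, 5.4]
force: [-0.0, -0.7, -3.5]
grip_width: 0.129
grasp_force: 39.1
```

Request:
{"name": "play_rows", "arguments": {"steps": [[-0.01, 0.2, 0, 0, 0, 0, 1], [-0.02, 0.5, 0, 0, 0, 0, 1], [-0.03, 0.8, 0, 0, 0, 0, 1], [-0.03, 1, 0, 0, 0, 0, 1], [-0.03, 1, 0, 0, 0, 0, 1]]}}

```text
time_s: 5.6
ee_pos: [515.7, 187.1, 224.8]
eef_rot: [-179.8, 0.1, 5.8]
force: [-0.0, -0.5, -2.6]
grip_width: 0.125
grasp_force: 39.1
```

Request:
{"name": "play_rows", "arguments": {"steps": [[-0.01, 0.3, 0, 0, 0, 0, 1], [-0.02, 0.6, 0, 0, 0, 0, 1], [-0.03, 0.8, 0, 0, 0, 0, 1], [-0.03, 1, 0, 0, 0, 0, 1], [-0.03, 1, 0, 0, 0, 0, 1]]}}

```text
time_s: 6.1
ee_pos: [511.0, 335.9, 224.5]
eef_rot: [-179.9, 0.1, 5.7]
force: [-1.1, 0.1, -2.2]
grip_width: 0.125
grasp_force: 39.1
```

Request:
{"name": "play_rows", "arguments": {"steps": [[-0.01, 0.3, 0, 0, 0, 0, 1], [-0.02, 0.5, 0, 0, 0, 0, 1], [-0.03, 0.73, 0, 0, 0, 0, 1], [-0.03, 0.73, 0, 0, 0, 0, 1], [-0.03, 0.73, -0.2, 0, 0, 0, 1], [-0.03, 0.73, -0.4, 0, 0, 0, 1], [-0.03, 0.73, -0.55, 0, 0, 0, 1], [-0.03, 0.73, -0.55, 0, 0, 0, 1]]}}

```text
time_s: 6.9
ee_pos: [507.3, 437.4, 138.6]
eef_rot: [179.7, 0.4, 5.3]
force: [-0.1, -0.8, -2.1]
grip_width: 0.127
grasp_force: 39.3
```

Request:
{"name": "play_rows", "arguments": {"steps": [[0, 0, -0.04, 0, 0, 0, 1], [0, 0, -0.07, 0, 0, 0, 1], [0, 0, -0.09, 0, 0, 0, 1], [0, 0, -0.1, 0, 0, 0, 1], [0, 0, -0.1, 0, 0, 0, 1]]}}

```text
time_s: 7.4
ee_pos: [508.6, 441.1, 128.9]
eef_rot: [-180.0, -0.0, 5.4]
force: [0.2, 0.3, -2.7]
grip_width: 0.122
grasp_force: 39.3
```

Request:
{"name": "play_rows", "arguments": {"steps": [[0, 0, -0.015, 0, 0, 0, 1], [0, 0, -0.03, 0, 0, 0, 1], [0, 0, -0.035, 0, 0, 0, 1], [0, 0, -0.035, 0, 0, 0, 1]]}}

```text
time_s: 7.8
ee_pos: [508.7, 440.9, 124.2]
eef_rot: [180.0, -0.0, 5.4]
force: [-1.9, -2.7, 4.8]
grip_width: 0.12
grasp_force: 39.9
```

Request:
{"name": "play_rows", "arguments": {"steps": [[0, 0, 0, 0, 0, 0, -1], [0, 0, 0, 0, 0, 0, -1], [0, 0, 0, 0, 0, 0, -1], [0, 0, 0, 0, 0, 0, -1], [0, 0, 0.3, 0, 0, 0, -1], [0, 0, 0.6, 0, 0, 0, -1], [0, 0, 0.9, 0, 0, 0, -1], [0, 0, 1, 0, 0, 0, -1]]}}

```text
time_s: 8.6
ee_pos: [509.5, 442.7, 279.0]
eef_rot: [-179.7, -0.3, 5.4]
force: [-0.9, 0.2, 0.3]
grip_width: 0.998
grasp_force: 0.0
```

Request:
{"name": "play_rows", "arguments": {"steps": [[0.1, -0.3, 0.1, 0, 0, 0, -1], [0.1, -0.6, 0.3, 0, 0, 0, -1], [0.1, -0.9, 0.4, 0, 0, 0, -1], [0.1, -1, 0.4, 0, 0, 0, -1]]}}

```text
time_s: 9.0
ee_pos: [525.5, 286.5, 335.7]
eef_rot: [179.9, -0.2, 5.1]
force: [-0.3, 0.3, -0.8]
grip_width: 0.998
grasp_force: 0.0
```

Request:
{"name": "play_rows", "arguments": {"steps": [[0.1, -0.3, 0, 0, 0, 0, -1], [0.1, -0.6, 0, 0, 0, 0, -1], [0.1, -0.9, 0, 0, 0, 0, -1], [0.1, -1, 0, 0, 0, 0, -1]]}}

```text
time_s: 9.4
ee_pos: [538.9, 135.6, 332.5]
eef_rot: [179.9, 0.1, 5.0]
force: [0.2, 0.3, -0.6]
grip_width: 0.998
grasp_force: 0.0
```

Request:
{"name": "play_rows", "arguments": {"steps": [[0.1, -0.3, 0, 0, 0, 0, -1], [0.1, -0.6, 0, 0, 0, 0, -1], [0.1, -0.9, 0, 0, 0, 0, -1], [0.1, -1, 0, 0, 0, 0, -1]]}}

```text
time_s: 9.8
ee_pos: [553.4, -14.0, 332.4]
eef_rot: [179.9, 0.1, 5.0]
force: [0.2, 0.1, -1.0]
grip_width: 1.0
grasp_force: 0.0
```

Request:
{"name": "play_rows", "arguments": {"steps": [[0.1, -0.3, 0, 0, 0, 0, -1], [0.1, -0.6, 0, 0, 0, 0, -1], [0.1, -0.9, 0, 0, 0, 0, -1], [0.1, -1, 0, 0, 0, 0, -1]]}}

```text
time_s: 10.2
ee_pos: [568.1, -163.7, 332.3]
eef_rot: [179.9, 0.1, 5.1]
force: [-0.0, 0.2, -0.5]
grip_width: 0.997
grasp_force: 0.0
```

Request:
{"name": "play_rows", "arguments": {"steps": [[0.1, -0.3, 0, 0, 0, 0, -1], [0.1, -0.6, 0, 0, 0, 0, -1], [0.1, -0.9, 0, 0, 0, 0, -1], [0.1, -0.9, 0, 0, 0, 0, -1], [0.1, -0.9, 0, 0, 0, 0, -1]]}}

```text
time_s: 10.7
ee_pos: [583.8, -293.7, 332.1]
eef_rot: [-179.9, 0.0, 5.3]
force: [-0.2, 0.4, -1.0]
grip_width: 1.0
grasp_force: 0.0
```

```bash
python3 - <<'E'
from h import *
c,im=snap('wrist','w2.png')
print(readout.sense()['force'])
E
```

```text
[ 0.40431053  0.68291976 -0.56594808]
```

View pics/w2.png

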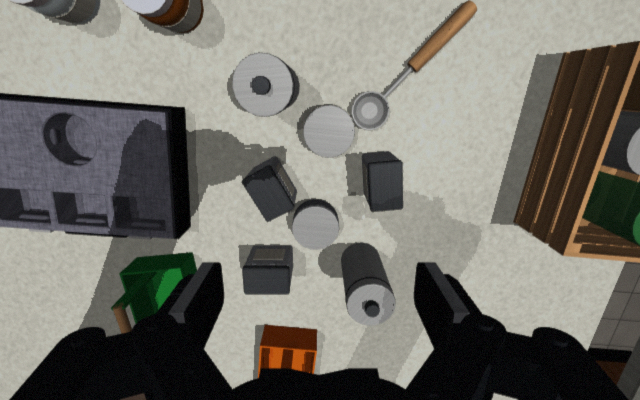

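Wrist view: canister lids at (263,86) and (370,298); tins at (268,190), (383,181), (268,270); flat cans (329,131), (316,224); empty case slots are at left. I'll overlay box models to check the tins.

```bash
cat >> h.py <<'E'
def box(c,im,x,y,yaw,z0=0,z1=76,w=42,l=64,col=(0,255,0)):
    a=np.radians(yaw); r=np.array([[np.cos(a),-np.sin(a)],[np.sin(a),np.cos(a)]])
    for z in (z0,z1):
        P=[proj(c,[*(np.array([x,y])+r@np.array(k)),z]) for k in [(w/2,l/2),(w/2,-l/2),(-w/2,-l/2),(-w/2,l/2)]]
        cv2.polylines(im,[np.int32(np.round(P)*4*1)],True,col if z==z1 else (255,0,0),1,shift=2)
E
python3 - <<'E'
from h import *
c=cam('wrist'); im=cv2.imread('pics/w2.png')
for uv in [(263,86),(370,298)]: print('can',np.round(ray(c,uv,120)), np.round(ray(c,(261,86) if uv[0]<300 else (372,308),132)))
raw=im.copy()
for t in [(532,-232,35),(554,-383,5),(407,-241,90)]: box(c,im,*t)
o=np.hstack([raw[145:305,225:415],im[145:305,225:415]])
cv2.imwrite('pics/c2.png',cv2.resize(o,None,fx=2.1,fy=2.1,interpolation=cv2.INTER_CUBIC))
E
```

```text
can [ 664. -228.  120.] [ 664. -228.  132.]
can [ 426. -371.  120.] [ 420. -373.  132.]
```

View pics/c2.png

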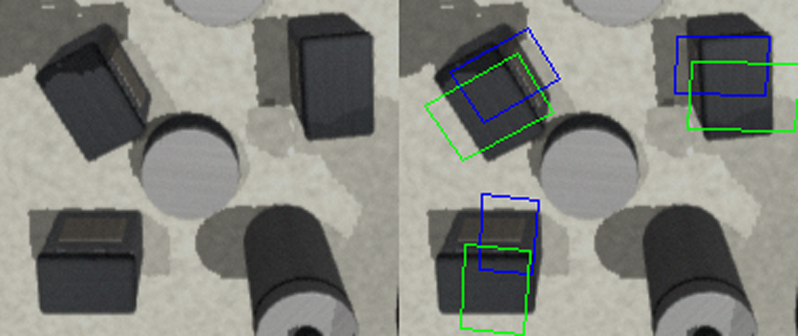

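```bash
cat > fit.py <<'E'
from h import *
def top(c,pts,z=76):
    P=np.array([ray(c,p,z)[:2] for p in pts]); 
    e=[(np.linalg.norm(P[i]-P[(i+1)%4]),P[(i+1)%4]-P[i]) for i in range(4)]
    e.sort(key=lambda t:-t[0]); v=e[0][1]*np.sign(e[0][1]@e[1][1])+e[1][1] if 0 else e[0][1]
    v2=e[1][1]; v2=v2 if v2@v>0 else -v2; v=v+v2
    print('ctr',np.round(P.mean(0),1),'edges',[round(k[0]) for k in e],'long dir deg',round(np.degrees(np.arctan2(v[1],v[0]))%180,1))
E
python3 - <<'E'
from fit import *
c=cam('wrist')
for t in ([(37,76),(100,43),(147,121),(91,159)],[(304,37),(371,35),(374,133),(308,138)],[(41,256),(138,254),(134,311),(38,312)]):
    top(c,[(225+x/2.1,145+y/2.1) for x,y in t])
E
```

```text
ctr [ 536.8 -234.4] edges [61, 55, 43, 43] long dir deg 34.4
ctr [ 559.2 -379.4] edges [63, 61, 40, 39] long dir deg 11.0
ctr [ 410.9 -236.4] edges [64, 63, 43, 42] long dir deg 96.5
```

Request:
{"name": "play_rows", "arguments": {"steps": [[0.25, 0.2, 0, 0, 0, 0.1, -1], [0.53, 0.44, 0, 0, 0, 0.2, -1], [0.53, 0.44, -0.3, 0, 0, 0.22, -1], [0.53, 0.44, -0.6, 0, 0, 0.22, -1], [0.53, 0.44, -0.9, 0, 0, 0.22, -1], [0.53, 0.44, -1, 0, 0, 0.22, -1], [0.53, 0.44, -1, 0, 0, 0.22, -1], [0.53, 0.44, -1, 0, 0, 0.22, -1]]}}

```text
time_s: 11.55
ee_pos: [664.4, -227.2, 185.6]
eef_rot: [179.9, -0.1, 25.2]
force: [0.8, 0.2, 0.8]
grip_width: 1.002
grasp_force: 0.0
```

```bash
python3 - <<'E'
from h import *
c,im=snap('wrist','w3.png')
s=readout.sense();print(s['ee_pos'],s['eef_rot'],s['force'])
cx=proj(c,[663,-228,132]);cv2.circle(im,tuple(int(k) for k in cx),4,(255,0,0),1)
cv2.imwrite('pics/w3.png',im[:,:,::-1])
E
```

```text
[ 664.72141387 -227.62198292  186.38149474] [179.85516489  -0.19578106  25.19732437] [ 0.10617614 -0.50790425  0.50854389]
```

View pics/w3.png

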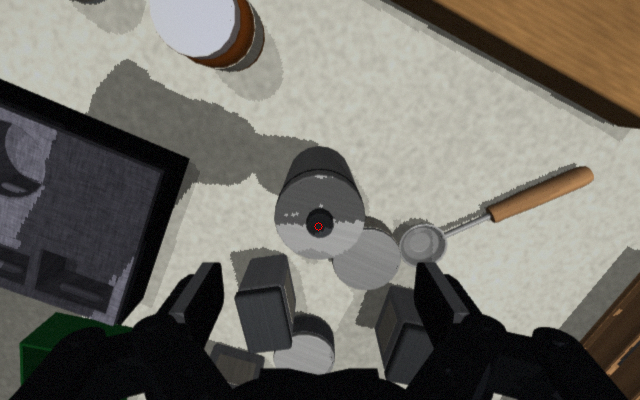

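The prediction (red) sits on canister A's knob at (319,223), so the position is confirmed.

Request:
{"name": "play_rows", "arguments": {"steps": [[0, 0, -0.3, 0, 0, 0, -1], [0, 0, -0.55, 0, 0, 0, -1], [0, 0, -0.74, 0, 0, 0, -1], [0, 0, -0.74, 0, 0, 0, -1], [0, 0, -0.74, 0, 0, 0, -1]], "newtons": 60}}

```text
time_s: 12.1
ee_pos: [664.5, -228.3, 74.7]
eef_rot: [179.9, -0.1, 25.2]
force: [0.5, 0.2, 1.1]
grip_width: 1.002
grasp_force: 0.0
```

Request:
{"name": "play_rows", "arguments": {"steps": [[0, 0, 0, 0, 0, 0, 1], [0, 0, 0, 0, 0, 0, 1], [0, 0, 0, 0, 0, 0, 1], [0, 0, 0, 0, 0, 0, 1], [0, 0, 0, 0, 0, 0, 1], [0, 0, 0, 0, 0, 0, 1]]}}

```text
time_s: 12.7
ee_pos: [664.7, -228.2, 75.6]
eef_rot: [179.8, -0.2, 25.2]
force: [-1.8, 1.0, 6.2]
grip_width: 0.714
grasp_force: 65.0
```

Request:
{"name": "play_rows", "arguments": {"steps": [[0, 0, 0.2, 0, 0, 0, 1], [0, 0, 0.5, 0, 0, 0, 1], [0, 0, 0.9, 0, 0, 0, 1], [0, 0, 0.9, 0, 0, 0, 1], [0, 0, 0.9, 0, 0, 0, 1], [0, 0, 0.9, 0, 0, 0, 1], [0, 0, 0.9, 0, 0, 0, 1]]}}

```text
time_s: 13.4
ee_pos: [661.4, -227.7, 204.1]
eef_rot: [-179.8, 0.2, 25.2]
force: [0.1, -0.1, -7.0]
grip_width: 0.713
grasp_force: 69.4
```

Request:
{"name": "play_rows", "arguments": {"steps": [[0, 0, 0, 0, 0, 0, 1], [0, 0, 0, 0, 0, 0, 1], [0, 0, 0, 0, 0, 0, 1]]}}

```text
time_s: 13.7
ee_pos: [662.8, -227.9, 206.4]
eef_rot: [-180.0, 0.0, 25.2]
force: [-0.1, -0.2, -7.5]
grip_width: 0.717
grasp_force: 69.4
```

Canister A weighs about 7.5 N, so it is the heavier one and goes in the round cutout.

Request:
{"name": "play_rows", "arguments": {"steps": [[-0.1, 0.15, 0.2, 0, 0, -0.04, 1], [-0.25, 0.35, 0.38, 0, 0, -0.08, 1], [-0.4, 0.6, 0.38, 0, 0, -0.12, 1], [-0.58, 0.82, 0.38, 0, 0, -0.14, 1], [-0.58, 0.82, 0.38, 0, 0, -0.14, 1]]}}

```text
time_s: 14.2
ee_pos: [573.0, -98.2, 265.0]
eef_rot: [-179.8, 0.1, 12.9]
force: [0.4, 0.3, -6.7]
grip_width: 0.713
grasp_force: 70.0
```

Request:
{"name": "play_rows", "arguments": {"steps": [[-0.15, 0.2, 0.2, 0, 0, -0.04, 1], [-0.3, 0.4, 0.38, 0, 0, -0.08, 1], [-0.45, 0.6, 0.38, 0, 0, -0.12, 1], [-0.58, 0.82, 0.38, 0, 0, -0.14, 1], [-0.58, 0.82, 0.38, 0, 0, -0.14, 1], [-0.58, 0.82, 0.38, 0, 0, -0.14, 1], [-0.58, 0.82, 0.38, 0, 0, -0.14, 1]]}}

```text
time_s: 14.9
ee_pos: [489.4, 17.1, 321.4]
eef_rot: [180.0, -0.0, -0.1]
force: [0.4, -1.3, -7.1]
grip_width: 0.712
grasp_force: 70.9
```

```bash
python3 - <<'E'
from h import *
c,im=snap('wrist','w4.png')
s=readout.sense();print(s['ee_pos'],s['eef_rot'],s['force'])
E
```

```text
[489.48130072  16.91394344 321.25201258] [ 1.79978004e+02 -6.29528199e-03 -1.05085844e-01] [ 0.1032655  -1.00128922 -7.42815543]
```

View pics/w4.png

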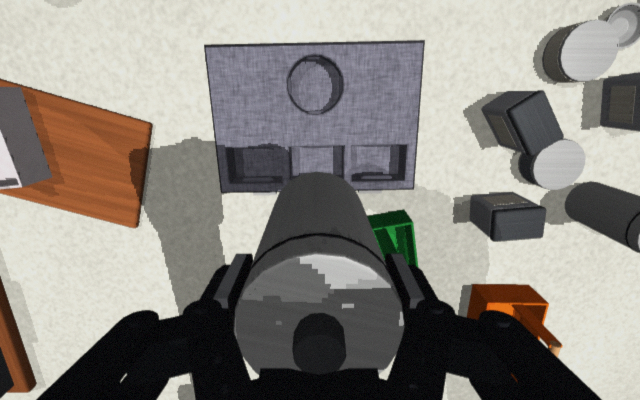

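```bash
python3 - <<'E'
from h import *
im=cv2.imread('pics/w4.png')[35:200,195:435]
im=cv2.convertScaleAbs(im,alpha=1.6)
cv2.imwrite('pics/c4.png',cv2.resize(im,None,fx=3.3,fy=3.3,interpolation=cv2.INTER_CUBIC))
E
```

```text
(no output)
```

View pics/c4.png

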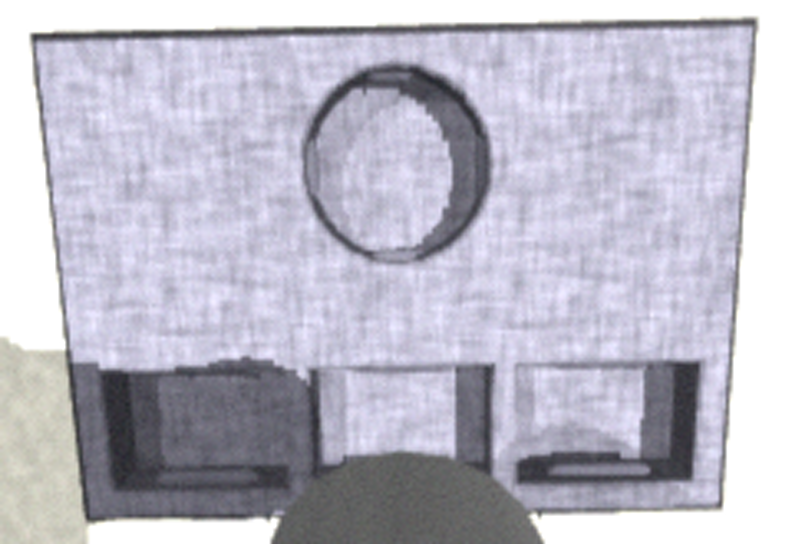

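```bash
python3 - <<'E'
from h import *
c=cam('wrist')
q=lambda x,y,z=54: np.round(ray(c,(195+x/3.3,35+y/3.3),z)[:2],1)
C=np.array([q(*p) for p in [(33,35),(755,20),(721,508),(88,519)]]);print('case',C.tolist(),C.mean(0))
for n,p in [('round rim',[(303,163),(491,163),(397,64),(397,262)]),('s left',[(101,367),(113,488),(308,487)]),('s right',[(515,365),(700,362),(694,480),(517,480)]),('mid',[(313,368),(493,365)])]:
    P=np.array([q(*k) for k in p]);print(n,P.tolist(),P.mean(0))
E
```

```text
case [[618.9, 144.9], [622.9, -101.8], [449.6, -105.1], [445.8, 142.2]] [534.3   20.05]
round rim [[577.3, 53.8], [577.1, -12.7], [609.4, 20.4], [543.1, 20.8]] [576.725  20.575]
s left [[505.2, 131.8], [458.3, 131.4], [458.5, 55.7]] [474.  106.3]
s right [[505.6, -23.2], [506.5, -92.4], [460.9, -93.7], [461.1, -25.2]] [483.525 -58.625]
mid [[504.7, 52.4], [505.6, -15.0]] [505.15  18.7 ]
```

```bash
python3 - <<'E'
from h import *
i=viewer.camera_info('wrist'); M=np.linalg.inv(i['mount']); f=200/np.tan(np.radians(i['fovy']/2))
def pr(p):
    q=M@np.array([*p,1]); return np.round([i['cx']+f*q[0]/q[2],i['cy']+f*q[1]/q[2]],1)
for dx in (-4,-2,0,2): print(dx,'lid front',pr([31+dx,0,-44.4]),'bottom front',pr([31+dx,0,75.6]),'sides',pr([dx,31,-44.4]),pr([dx,-31,-44.4]))
im=cv2.imread('pics/w4.png').astype(int).sum(2)
print(im[165:185,318]); print(im[225:262,318])
E
```

```text
-4 lid front [319.2 260.9] bottom front [318.8 174.5] sides [404.3 336.7] [234.2 336.8]
-2 lid front [319.2 255.5] bottom front [318.8 171.6] sides [404.7 332.2] [233.8 332.3]
0 lid front [319.2 250.1] bottom front [318.8 168.8] sides [405.2 327.6] [233.3 327.7]
2 lid front [319.2 244.6] bottom front [318.8 165.8] sides [405.6 323. ] [232.9 323.1]
[367 388 393 409 413 407 357 204 183 175 170 173 180 172 181 175 169 193
 180 170]
[187 182 191 191 191 187 173 149  82  37  82 173 183 190 191 197 186 184
 181 184 181 186 177 183 176 174 186 219 318 475 599 602 591 583 576 576
 571]
```

Request:
{"name": "play_rows", "arguments": {"steps": [[0.3, 0.023, -0.1, 0, 0, 0, 1], [0.59, 0.023, -0.3, 0, 0, 0, 1], [0.59, 0.023, -0.6, 0, 0, 0, 1], [0.59, 0.023, -0.8, 0, 0, 0, 1], [0.59, 0.023, -1, 0, 0, 0, 1], [0.59, 0.023, -1, 0, 0, 0, 1], [0.59, 0.023, -1, 0, 0, 0, 1]], "newtons": 100}}

```text
time_s: 15.65
ee_pos: [577.9, 20.7, 171.3]
eef_rot: [-180.0, 0.1, -0.1]
force: [-0.1, -0.6, -7.1]
grip_width: 0.702
grasp_force: 111.0
```

Request:
{"name": "play_rows", "arguments": {"steps": [[0, 0, -0.1, 0, 0, 0, 1], [0, 0, -0.2, 0, 0, 0, 1], [0, 0, -0.2, 0, 0, 0, 1], [0, 0, -0.2, 0, 0, 0, 1], [0, 0, -0.2, 0, 0, 0, 1]]}}

```text
time_s: 16.15
ee_pos: [578.2, 21.5, 142.3]
eef_rot: [-180.0, -0.1, -0.0]
force: [0.6, -0.6, -6.5]
grip_width: 0.705
grasp_force: 111.1
```

Request:
{"name": "play_rows", "arguments": {"steps": [[0, 0, -0.04, 0, 0, 0, 1], [0, 0, -0.08, 0, 0, 0, 1], [0, 0, -0.11, 0, 0, 0, 1], [0, 0, -0.13, 0, 0, 0, 1], [0, 0, -0.13, 0, 0, 0, 1], [0, 0, -0.13, 0, 0, 0, 1]]}}

```text
time_s: 16.75
ee_pos: [577.6, 21.5, 121.7]
eef_rot: [-180.0, 0.0, -0.0]
force: [0.4, -0.2, -8.0]
grip_width: 0.706
grasp_force: 111.1
```

In the mouth with no contact force. Pressing.

Request:
{"name": "play_rows", "arguments": {"steps": [[0, 0, -0.03, 0, 0, 0, 1], [0, 0, -0.06, 0, 0, 0, 1], [0, 0, -0.09, 0, 0, 0, 1], [0, 0, -0.12, 0, 0, 0, 1], [0, 0, -0.15, 0, 0, 0, 1], [0, 0, -0.18, 0, 0, 0, 1], [0, 0, -0.19, 0, 0, 0, 1], [0, 0, -0.19, 0, 0, 0, 1]]}}

```text
time_s: 17.55
ee_pos: [578.1, 21.2, 94.0]
eef_rot: [180.0, -0.1, -0.0]
force: [-1.0, -0.6, 1.8]
grip_width: 0.707
grasp_force: 112.7
```

Request:
{"name": "play_rows", "arguments": {"steps": [[0, 0, -0.01, 0, 0, 0, 1], [0, 0, -0.02, 0, 0, 0, 1], [0, 0, -0.03, 0, 0, 0, 1], [0, 0, -0.03, 0, 0, 0, 1]]}}

```text
time_s: 17.95
ee_pos: [577.9, 21.4, 89.8]
eef_rot: [180.0, -0.1, -0.0]
force: [-4.4, -0.8, 6.4]
grip_width: 0.706
grasp_force: 112.9
```

Request:
{"name": "play_rows", "arguments": {"steps": [[0, 0, -0.01, 0, 0, 0, 1], [0, 0, -0.015, 0, 0, 0, 1], [0, 0, -0.015, 0, 0, 0, 1]]}}

```text
time_s: 18.25
ee_pos: [578.2, 21.5, 89.7]
eef_rot: [179.9, -0.1, -0.0]
force: [-10.3, -1.1, 25.8]
grip_width: 0.705
grasp_force: 114.4
```

Request:
{"name": "play_rows", "arguments": {"steps": [[0, 0, 0, 0, 0, 0, -1], [0, 0, 0, 0, 0, 0, -1], [0, 0, 0, 0, 0, 0, -1], [0, 0, 0, 0, 0, 0, -1], [0, 0, 0.3, 0, 0, 0, -1], [0, 0, 0.6, 0, 0, 0, -1], [0, 0, 0.9, 0, 0, 0, -1], [0, 0, 1, 0, 0, 0, -1]]}}

```text
time_s: 19.05
ee_pos: [579.6, 22.0, 241.5]
eef_rot: [-180.0, -0.4, -0.0]
force: [-0.3, 0.2, 0.7]
grip_width: 0.997
grasp_force: 0.0
```

Request:
{"name": "play_rows", "arguments": {"steps": [[-0.1, -0.2, 0.1, 0, 0, 0.05, -1], [-0.2, -0.5, 0.1, 0, 0, 0.1, -1], [-0.3, -0.8, 0.1, 0, 0, 0.15, -1], [-0.35, -0.87, 0.1, 0, 0, 0.2, -1], [-0.35, -0.87, 0.1, 0, 0, 0.2, -1]]}}

```text
time_s: 19.55
ee_pos: [523.9, -112.0, 251.4]
eef_rot: [180.0, 0.0, 17.8]
force: [0.3, 1.1, 0.9]
grip_width: 0.998
grasp_force: 0.0
```

Request:
{"name": "play_rows", "arguments": {"steps": [[-0.1, -0.3, 0, 0, 0, 0.05, -1], [-0.2, -0.6, 0, 0, 0, 0.08, -1], [-0.35, -0.87, 0, 0, 0, 0.08, -1], [-0.35, -0.87, 0, 0, 0, 0.08, -1]]}}

```text
time_s: 19.95
ee_pos: [469.9, -245.1, 251.1]
eef_rot: [179.9, 0.1, 24.6]
force: [-0.0, -0.2, 0.2]
grip_width: 0.999
grasp_force: 0.0
```

Request:
{"name": "play_rows", "arguments": {"steps": [[-0.1, -0.3, -0.1, 0, 0, 0, -1], [-0.2, -0.6, -0.2, 0, 0, 0, -1], [-0.35, -0.87, -0.3, 0, 0, 0, -1], [-0.35, -0.87, -0.3, 0, 0, 0, -1], [-0.35, -0.87, -0.3, 0, 0, 0, -1]]}}

```text
time_s: 20.45
ee_pos: [420.4, -369.6, 205.8]
eef_rot: [-179.9, -0.0, 25.0]
force: [1.1, 0.3, -0.6]
grip_width: 0.999
grasp_force: 0.0
```

```bash
python3 - <<'E'
from h import *
c,im=snap('wrist')
s=readout.sense();print(s['ee_pos'],s['eef_rot'],s['force'])
cx=proj(c,[420,-373,132]);print(cx);cv2.circle(im,tuple(int(k) for k in cx),4,(255,0,0),1)
cv2.imwrite('pics/w5.png',im[:,:,::-1])
E
```

```text
[ 421.41632612 -368.61490788  206.3335433 ] [-1.79952174e+02 -5.76848953e-02  2.51757739e+01] [-0.20378431  1.40929395 -0.14194251]
[np.float64(322.3504314171322), np.float64(215.20254524375258)]
```

View pics/w5.png

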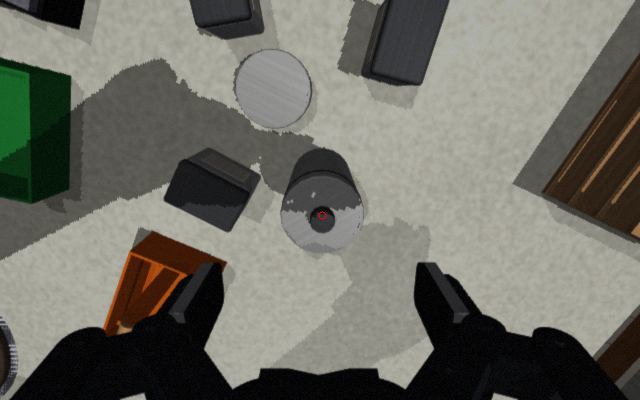

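Request:
{"name": "play_rows", "arguments": {"steps": [[-0.01, -0.03, -0.3, 0, 0, 0, -1], [-0.01, -0.03, -0.6, 0, 0, 0, -1], [-0.01, -0.03, -0.87, 0, 0, 0, -1], [-0.01, -0.03, -0.87, 0, 0, 0, -1], [-0.01, -0.03, -0.87, 0, 0, 0, -1]], "newtons": 60}}

```text
time_s: 21.0
ee_pos: [420.1, -373.1, 76.8]
eef_rot: [-180.0, -0.0, 25.3]
force: [-0.2, -0.1, 0.1]
grip_width: 0.998
grasp_force: 0.0
```

Request:
{"name": "play_rows", "arguments": {"steps": [[0, 0, 0, 0, 0, 0, 1], [0, 0, 0, 0, 0, 0, 1], [0, 0, 0, 0, 0, 0, 1], [0, 0, 0, 0, 0, 0, 1], [0, 0, 0, 0, 0, 0, 1], [0, 0, 0, 0, 0, 0, 1]]}}

```text
time_s: 21.6
ee_pos: [420.1, -374.8, 78.9]
eef_rot: [179.8, -0.1, 25.2]
force: [-1.3, 3.5, 7.8]
grip_width: 0.715
grasp_force: 63.2
```

Request:
{"name": "play_rows", "arguments": {"steps": [[0, 0, 0.2, 0, 0, 0, 1], [0, 0, 0.5, 0, 0, 0, 1], [0, 0, 0.8, 0, 0, 0, 1], [0, 0, 1, 0, 0, 0, 1], [0, 0, 1, 0, 0, 0, 1], [0, 0, 1, 0, 0, 0, 1], [0, 0, 1, 0, 0, 0, 1]]}}

```text
time_s: 22.3
ee_pos: [417.7, -374.0, 225.1]
eef_rot: [-179.9, 0.1, 25.2]
force: [-0.4, -0.2, -3.7]
grip_width: 0.714
grasp_force: 67.1
```

Request:
{"name": "play_rows", "arguments": {"steps": [[0, 0, 0.1, 0, 0, 0, 1], [0, 0, 0.1, 0, 0, 0, 1], [0, 0, 0.1, 0, 0, 0, 1]]}}

```text
time_s: 22.6
ee_pos: [418.2, -374.3, 239.9]
eef_rot: [-179.9, 0.0, 25.2]
force: [0.0, -0.1, -3.7]
grip_width: 0.717
grasp_force: 66.9
```

Canister B weighs about 3.7 N, so it is the lighter one and goes on the board.

Request:
{"name": "play_rows", "arguments": {"steps": [[0.02, 0.2, 0, 0, 0, 0, 1], [0.05, 0.5, 0, 0, 0, 0, 1], [0.07, 0.8, 0, 0, 0, 0, 1], [0.07, 1, 0, 0, 0, 0, 1]]}}

```text
time_s: 23.0
ee_pos: [428.8, -221.0, 239.9]
eef_rot: [-179.9, 0.0, 25.3]
force: [1.5, 0.0, -3.1]
grip_width: 0.711
grasp_force: 67.0
```

Request:
{"name": "play_rows", "arguments": {"steps": [[0.02, 0.3, 0, 0, 0, 0, 1], [0.05, 0.6, 0, 0, 0, 0, 1], [0.07, 0.9, 0, 0, 0, 0, 1], [0.07, 1, 0, 0, 0, 0, 1]]}}

```text
time_s: 23.4
ee_pos: [439.2, -69.5, 240.3]
eef_rot: [-179.9, -0.0, 25.5]
force: [-0.3, -0.3, -3.1]
grip_width: 0.71
grasp_force: 67.0
```

Request:
{"name": "play_rows", "arguments": {"steps": [[0.02, 0.3, 0, 0, 0, 0, 1], [0.05, 0.6, 0, 0, 0, 0, 1], [0.07, 0.9, 0, 0, 0, 0, 1], [0.07, 1, 0, 0, 0, 0, 1]]}}

```text
time_s: 23.8
ee_pos: [449.4, 80.5, 240.5]
eef_rot: [-179.9, -0.0, 25.5]
force: [-0.1, -1.1, -2.6]
grip_width: 0.71
grasp_force: 67.0
```

Request:
{"name": "play_rows", "arguments": {"steps": [[0.02, 0.3, 0, 0, 0, 0, 1], [0.05, 0.6, 0, 0, 0, 0, 1], [0.07, 0.9, 0, 0, 0, 0, 1], [0.07, 1, 0, 0, 0, 0, 1]]}}

```text
time_s: 24.2
ee_pos: [459.4, 230.6, 240.2]
eef_rot: [-179.8, -0.0, 25.5]
force: [0.3, 0.2, -4.2]
grip_width: 0.715
grasp_force: 67.2
```

Request:
{"name": "play_rows", "arguments": {"steps": [[0.02, 0.2, 0, 0, 0, 0, 1], [0.05, 0.4, 0, 0, 0, 0, 1], [0.07, 0.61, 0, 0, 0, 0, 1], [0.07, 0.61, 0, 0, 0, 0, 1], [0.07, 0.61, -0.3, 0, 0, 0, 1], [0.07, 0.61, -0.6, 0, 0, 0, 1], [0.07, 0.61, -0.85, 0, 0, 0, 1], [0.07, 0.61, -0.85, 0, 0, 0, 1]]}}

```text
time_s: 25.0
ee_pos: [467.8, 313.6, 107.8]
eef_rot: [179.9, 0.6, 25.2]
force: [-0.9, -0.4, -3.3]
grip_width: 0.717
grasp_force: 67.1
```

```bash
python3 - <<'E'
from h import *
snap('scene','s2.png'); s=readout.sense(); print(s['ee_pos'],s['force'])
E
```

```text
[469.28621211 315.24902486 111.01783117] [ 0.46643573  0.25716366 -2.82854341]
```

View pics/s2.png

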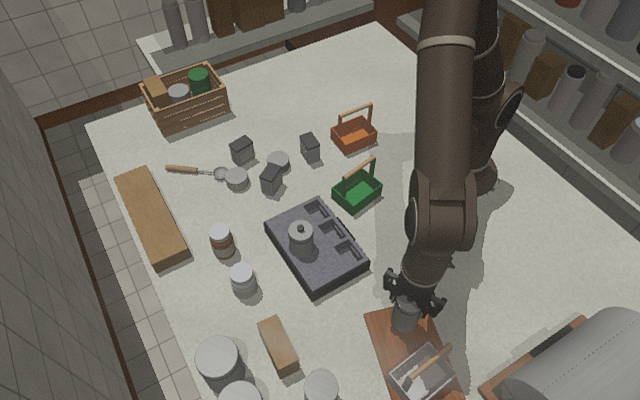

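The scene view shows the carrier on the board at (420,370), the heavy canister in the foam at (300,235) and the light canister in hand over the board. Tin C seems to have been turned or moved (310,147); I'll check it again later.

Request:
{"name": "play_rows", "arguments": {"steps": [[0, 0, -0.05, 0, 0, 0, 1], [0, 0, -0.09, 0, 0, 0, 1], [0, 0, -0.11, 0, 0, 0, 1], [0, 0, -0.12, 0, 0, 0, 1], [0, 0, -0.12, 0, 0, 0, 1]]}}

```text
time_s: 25.55
ee_pos: [471.2, 317.0, 95.9]
eef_rot: [180.0, -0.0, 25.2]
force: [0.5, 0.2, -2.7]
grip_width: 0.715
grasp_force: 67.2
```

Request:
{"name": "play_rows", "arguments": {"steps": [[0, 0, -0.015, 0, 0, 0, 1], [0, 0, -0.03, 0, 0, 0, 1], [0, 0, -0.04, 0, 0, 0, 1], [0, 0, -0.04, 0, 0, 0, 1]]}}

```text
time_s: 25.95
ee_pos: [471.6, 317.4, 90.9]
eef_rot: [180.0, -0.1, 25.2]
force: [-2.7, -1.9, 9.5]
grip_width: 0.715
grasp_force: 68.2
```

Request:
{"name": "play_rows", "arguments": {"steps": [[0, 0, 0, 0, 0, 0, -1], [0, 0, 0, 0, 0, 0, -1], [0, 0, 0, 0, 0, 0, -1], [0, 0, 0, 0, 0, 0, -1], [0, 0, 0.3, 0, 0, 0, -1], [0, 0, 0.6, 0, 0, 0, -1], [0, 0, 0.9, 0, 0, 0, -1], [0, 0, 1, 0, 0, 0, -1]]}}

```text
time_s: 26.75
ee_pos: [472.2, 318.6, 244.3]
eef_rot: [-179.9, -0.4, 25.2]
force: [0.0, 0.1, 0.3]
grip_width: 0.999
grasp_force: 0.0
```

Request:
{"name": "play_rows", "arguments": {"steps": [[0.05, -0.3, 0.2, 0, 0, -0.08, -1], [0.1, -0.6, 0.4, 0, 0, -0.16, -1], [0.1, -0.9, 0.6, 0, 0, -0.22, -1], [0.1, -1, 0.6, 0, 0, -0.22, -1]]}}

```text
time_s: 27.15
ee_pos: [487.3, 164.1, 332.0]
eef_rot: [180.0, -0.2, 5.0]
force: [-0.4, -0.1, -0.2]
grip_width: 0.998
grasp_force: 0.0
```

Request:
{"name": "play_rows", "arguments": {"steps": [[0.05, -0.3, 0, 0, 0, 0, -1], [0.1, -0.6, 0, 0, 0, 0, -1], [0.1, -0.9, 0, 0, 0, 0, -1], [0.1, -1, 0, 0, 0, 0, -1]]}}

```text
time_s: 27.55
ee_pos: [500.8, 11.3, 328.8]
eef_rot: [179.9, 0.1, 5.0]
force: [0.5, -0.0, -0.5]
grip_width: 0.999
grasp_force: 0.0
```

Request:
{"name": "play_rows", "arguments": {"steps": [[0.05, -0.3, 0, 0, 0, 0, -1], [0.1, -0.6, 0, 0, 0, 0, -1], [0.1, -0.9, 0, 0, 0, 0, -1], [0.1, -1, 0, 0, 0, 0, -1]]}}

```text
time_s: 27.95
ee_pos: [515.2, -138.7, 328.5]
eef_rot: [179.9, 0.1, 5.0]
force: [-0.4, -0.1, -0.5]
grip_width: 1.0
grasp_force: 0.0
```

Request:
{"name": "play_rows", "arguments": {"steps": [[0.1, -0.3, 0, 0, 0, 0, -1], [0.15, -0.6, 0, 0, 0, 0, -1], [0.2, -0.9, 0, 0, 0, 0, -1], [0.2, -1, 0, 0, 0, 0, -1], [0.2, -1, 0, 0, 0, 0, -1], [0.2, -1, 0, 0, 0, 0, -1]]}}

```text
time_s: 28.55
ee_pos: [546.2, -281.5, 329.1]
eef_rot: [-179.9, 0.0, 5.4]
force: [-0.5, 0.4, 0.9]
grip_width: 1.002
grasp_force: 0.0
```

```bash
python3 - <<'E'
from h import *
c,im=snap('wrist','w6.png')
s=readout.sense();print(s['ee_pos'],s['eef_rot'])
cv2.imwrite('pics/c6.png',cv2.resize(im[100:310,190:490,::-1],None,fx=2.6,fy=2.6,interpolation=cv2.INTER_CUBIC))
E
```

```text
[ 546.40456464 -280.75042117  329.43967941] [-1.79927471e+02 -6.16648184e-03  5.49862333e+00]
```

View pics/c6.png

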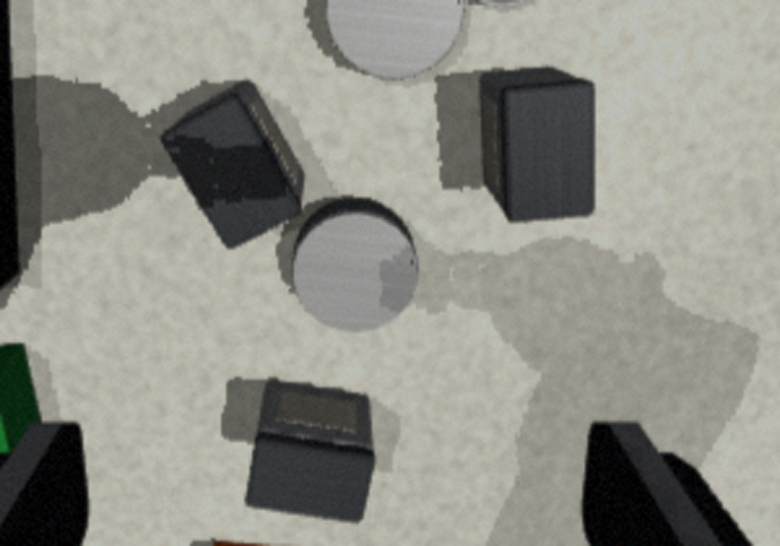

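```bash
python3 - <<'E'
from fit import *
c=cam('wrist')
for t in ([(163,137),(238,91),(301,210),(230,248)],[(503,85),(593,83),(595,212),(509,221)],[(259,437),(374,449),(360,521),(247,504)]):
    top(c,[(190+x/2.6,100+y/2.6) for x,y in t])
E
```

```text
ctr [ 534.9 -234. ] edges [63, 61, 41, 39] long dir deg 32.9
ctr [ 558.9 -379.9] edges [64, 61, 41, 41] long dir deg 11.6
ctr [ 374.7 -284. ] edges [61, 60, 44, 41] long dir deg 87.1
```

Tin C has moved to (375,-284); A and B are unchanged. Now I pick tin A.

Request:
{"name": "play_rows", "arguments": {"steps": [[-0.04, 0.15, -0.1, 0, 0, 0.09, -1], [-0.077, 0.31, -0.4, 0, 0, 0.18, -1], [-0.077, 0.31, -0.7, 0, 0, 0.27, -1], [-0.077, 0.31, -0.9, 0, 0, 0.305, -1], [-0.077, 0.31, -0.9, 0, 0, 0.305, -1]], "newtons": 80}}

```text
time_s: 29.1
ee_pos: [532.1, -233.5, 191.0]
eef_rot: [-179.6, 0.2, 33.0]
force: [-0.8, 0.3, 0.5]
grip_width: 1.0
grasp_force: 0.0
```

```bash
python3 - <<'E'
from h import *
s=readout.sense();print(s['ee_pos'],s['eef_rot'],s['joint_positions'])
E
```

```text
[ 532.11721256 -233.53921768  190.95717015] [-179.6449078     0.20864981   33.03680125] [ 35.85705173  23.46957615 -22.31467968  98.941589     9.96606446
  59.9621595  -46.82510809]
```

Request:
{"name": "play_rows", "arguments": {"steps": [[0, 0, -0.3, 0, 0, 0, -1], [0, 0, -0.6, 0, 0, 0, -1], [0, 0, -0.85, 0, 0, 0, -1], [0, 0, -1, 0, 0, 0, -1], [0, 0, -1, 0, 0, 0, -1], [0, 0, -1, 0, 0, 0, -1]]}}

```text
time_s: 29.7
ee_pos: [536.0, -236.1, 46.5]
eef_rot: [179.9, -0.1, 32.8]
force: [0.3, -0.2, 0.7]
grip_width: 0.998
grasp_force: 0.0
```

Request:
{"name": "play_rows", "arguments": {"steps": [[0, 0, -0.01, 0, 0, 0, 1], [0, 0, -0.01, 0, 0, 0, 1], [0, 0, -0.01, 0, 0, 0, 1], [0, 0, -0.01, 0, 0, 0, 1], [0, 0, -0.01, 0, 0, 0, 1], [0, 0, -0.01, 0, 0, 0, 1], [0, 0, -0.01, 0, 0, 0, 1]]}}

```text
time_s: 30.4
ee_pos: [535.0, -236.5, 44.4]
eef_rot: [179.9, -0.0, 32.8]
force: [-1.3, 1.6, 7.7]
grip_width: 0.479
grasp_force: 79.6
```

Request:
{"name": "play_rows", "arguments": {"steps": [[0, 0, 0.2, 0, 0, 0, 1], [0, 0, 0.5, 0, 0, 0, 1], [0, 0, 0.8, 0, 0, 0, 1], [0, 0, 1, 0, 0, 0, 1], [0, 0, 1, 0, 0, 0, 1], [0, 0, 1, 0, 0, 0, 1]]}}

```text
time_s: 31.0
ee_pos: [534.4, -236.8, 193.7]
eef_rot: [179.9, -0.0, 32.8]
force: [-0.3, -0.2, -2.7]
grip_width: 0.482
grasp_force: 81.0
```

Request:
{"name": "play_rows", "arguments": {"steps": [[-0.1, 0.2, 0, 0, 0, 0.09, 1], [-0.2, 0.4, 0, 0, 0, 0.18, 1], [-0.34, 0.6, 0, 0, 0, 0.27, 1], [-0.34, 0.8, 0, 0, 0, 0.36, 1], [-0.34, 1, 0, 0, 0, 0.45, 1], [-0.34, 1, 0, 0, 0, 0.54, 1], [-0.34, 1, 0, 0, 0, 0.63, 1], [-0.34, 1, 0, 0, 0, 0.647, 1]]}}

```text
time_s: 31.8
ee_pos: [482.4, -86.3, 191.6]
eef_rot: [-179.8, -0.1, 91.2]
force: [-0.4, 0.1, -0.5]
grip_width: 0.484
grasp_force: 81.1
```

Request:
{"name": "play_rows", "arguments": {"steps": [[0, 0.1, 0, 0, 0, 0, 1], [0, 0.18, 0, 0, 0, 0, 1], [0, 0.18, 0, 0, 0, 0, 1], [0, 0.18, 0, 0, 0, 0, 1]]}}

```text
time_s: 32.2
ee_pos: [483.3, -59.6, 192.7]
eef_rot: [-180.0, 0.0, 91.0]
force: [0.0, -1.4, -0.6]
grip_width: 0.476
grasp_force: 81.1
```

```bash
cat > inhand.py <<'E'
from h import *
import sys
h=float(sys.argv[1])   # TCP height above tin bottom
c,im=snap('wrist',sys.argv[2])
s=readout.sense();print(s['ee_pos'],s['eef_rot'],s['joint_positions'][6])
i=viewer.camera_info('wrist'); M=np.linalg.inv(i['mount']); f=200/np.tan(np.radians(i['fovy']/2))
def pr(p):
    q=M@np.array([*p,1]); return np.round([i['cx']+f*q[0]/q[2],i['cy']+f*q[1]/q[2]],1)
for dx in (-4,0,4): print(dx,'top front',pr([32+dx,0,h-76])[1],'bottom front',pr([32+dx,0,h])[1])
g=im.astype(int).sum(2); print(g[150:300,310:326].mean(1).astype(int).tolist())
E
python3 inhand.py 44.4 w7.png
```

```text
[483.36927581 -59.9650574  192.81920103] [-1.79976334e+02  1.46842461e-02  9.10006105e+01] -9.54526226021876
-4 top front 238.7 bottom front 183.7
0 top front 228.7 bottom front 177.1
4 top front 218.6 bottom front 170.4
[194, 221, 226, 221, 223, 224, 215, 215, 218, 220, 219, 212, 211, 203, 266, 390, 413, 393, 399, 398, 382, 385, 401, 403, 405, 405, 409, 399, 398, 375, 297, 213, 201, 201, 200, 201, 206, 205, 203, 207, 203, 204, 205, 203, 204, 203, 206, 206, 207, 207, 209, 206, 208, 206, 210, 209, 211, 208, 208, 209, 208, 209, 208, 212, 213, 212, 217, 230, 253, 271, 284, 239, 102, 77, 76, 78, 79, 82, 89, 91, 89, 104, 118, 120, 121, 121, 119, 118, 123, 124, 124, 123, 123, 123, 124, 125, 123, 123, 124, 124, 125, 122, 127, 125, 123, 121, 126, 121, 125, 123, 126, 124, 124, 123, 125, 124, 124, 125, 123, 123, 123, 124, 124, 121, 122, 123, 123, 121, 124, 120, 122, 118, 123, 121, 123, 120, 126, 124, 122, 124, 123, 123, 120, 120, 114, 116, 110, 113, 107, 91]
```

View pics/w7.png

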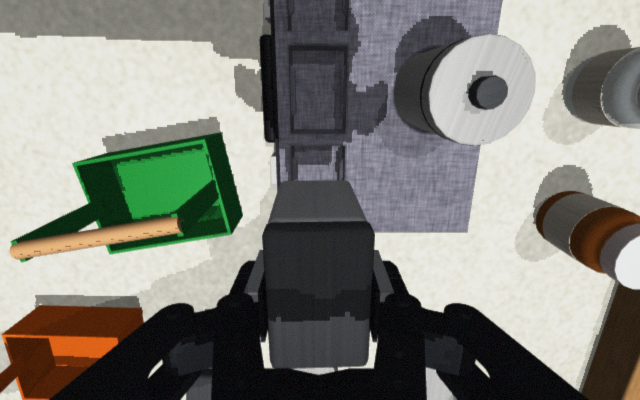

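```bash
python3 - <<'E'
from h import *
im=cv2.imread('pics/w7.png').astype(int).sum(2)
for r in (184,190,200,210,218): print(r, im[r-1:r+2,255:290].mean(0).astype(int).tolist(), im[r-1:r+2,340:385].mean(0).astype(int).tolist())
for r in (240,280): print(r, im[r-1:r+2,250:275].mean(0).astype(int).tolist(), im[r-1:r+2,362:385].mean(0).astype(int).tolist())
print('back',im[345:385,310:326].mean(1).astype(int).tolist())
i=viewer.camera_info('wrist'); M=np.linalg.inv(i['mount']); f=200/np.tan(np.radians(i['fovy']/2))
def pr(p):
    q=M@np.array([*p,1]); return np.round([i['cx']+f*q[0]/q[2],i['cy']+f*q[1]/q[2]],1)
for dx in (-2,0,2): print(dx,[pr([a*32+dx,21,z]) for a,z in [(1,44.4),(1,-31.6),(-1,-31.6)]],[pr([a*32+dx,-21,z]) for a,z in [(1,44.4),(1,-31.6),(-1,-31.6)]])
E
```

```text
184 [677, 675, 673, 673, 675, 676, 679, 682, 678, 678, 674, 672, 675, 677, 673, 604, 586, 602, 600, 599, 604, 555, 236, 136, 148, 177, 199, 195, 200, 211, 198, 203, 206, 205, 203] [202, 203, 209, 207, 206, 196, 197, 199, 198, 210, 322, 435, 459, 444, 406, 383, 409, 435, 430, 408, 393, 379, 395, 392, 385, 382, 411, 440, 449, 452, 440, 449, 436, 441, 455, 460, 458, 444, 411, 387, 383, 398, 434, 444, 438]
190 [692, 695, 697, 697, 700, 697, 693, 690, 686, 680, 681, 671, 668, 608, 595, 599, 600, 604, 600, 598, 602, 577, 305, 197, 191, 197, 199, 207, 207, 209, 209, 209, 208, 207, 209] [206, 218, 201, 205, 202, 201, 199, 211, 204, 202, 201, 198, 219, 330, 377, 384, 421, 424, 437, 428, 404, 410, 414, 418, 409, 416, 430, 436, 430, 420, 410, 409, 397, 417, 428, 424, 428, 426, 403, 398, 412, 414, 417, 440, 436]
200 [692, 691, 686, 682, 669, 635, 620, 580, 571, 576, 580, 578, 580, 595, 601, 610, 617, 611, 595, 449, 229, 190, 198, 201, 207, 215, 209, 207, 207, 208, 216, 207, 205, 209, 208] [210, 211, 211, 210, 207, 217, 208, 211, 210, 208, 208, 209, 196, 208, 204, 203, 207, 257, 391, 456, 469, 42
[... 1331 characters left out ...]
14, 111, 108, 81, 34, 37, 29, 35, 93, 170, 190, 192, 189, 187, 195, 195, 196]
back [199, 197, 195, 195, 194, 197, 194, 195, 194, 193, 193, 193, 192, 192, 192, 190, 193, 189, 188, 188, 187, 197, 334, 545, 582, 584, 584, 564, 453, 206, 57, 33, 38, 32, 30, 28, 25, 29, 29, 33]
-2 [array([352.1, 180.4]), array([371.9, 233.7]), array([364.6, 370.9])] [array([280.3, 180.5]), array([257.8, 233.8]), array([266.4, 371. ])]
0 [array([352.2, 177.1]), array([372.2, 228.7]), array([364.8, 367.2])] [array([280.2, 177.1]), array([257.5, 228.8]), array([266.2, 367.3])]
2 [array([352.3, 173.7]), array([372.5, 223.6]), array([365. , 363.5])] [array([280.1, 173.8]), array([257.2, 223.7]), array([266. , 363.5])]
```

Request:
{"name": "play_rows", "arguments": {"steps": [[0.006, 0.015, -0.25, 0, 0, 0, 1], [0.006, 0.015, -0.45, 0, 0, 0, 1], [0.006, 0.015, -0.58, 0, 0, 0, 1], [0.006, 0.015, -0.58, 0, 0, 0, 1], [0.006, 0.015, -0.58, 0, 0, 0, 1]]}}

```text
time_s: 32.75
ee_pos: [484.5, -57.5, 106.3]
eef_rot: [-180.0, -0.0, 91.0]
force: [-0.3, 1.0, 0.2]
grip_width: 0.477
grasp_force: 81.1
```

Request:
{"name": "play_rows", "arguments": {"steps": [[0, 0, -0.03, 0, 0, 0, 1], [0, 0, -0.05, 0, 0, 0, 1], [0, 0, -0.07, 0, 0, 0, 1], [0, 0, -0.07, 0, 0, 0, 1], [0, 0, -0.07, 0, 0, 0, 1]]}}

```text
time_s: 33.25
ee_pos: [484.4, -57.3, 95.7]
eef_rot: [180.0, 0.0, 91.0]
force: [0.4, 0.2, -1.3]
grip_width: 0.475
grasp_force: 81.1
```

Request:
{"name": "play_rows", "arguments": {"steps": [[0, 0, -0.02, 0, 0, 0, 1], [0, 0, -0.04, 0, 0, 0, 1], [0, 0, -0.05, 0, 0, 0, 1], [0, 0, -0.05, 0, 0, 0, 1]]}}

```text
time_s: 33.65
ee_pos: [484.2, -57.3, 87.7]
eef_rot: [-180.0, -0.0, 91.0]
force: [0.4, 0.6, -1.7]
grip_width: 0.481
grasp_force: 81.1
```

Request:
{"name": "play_rows", "arguments": {"steps": [[0, 0, -0.02, 0, 0, 0, 1], [0, 0, -0.04, 0, 0, 0, 1], [0, 0, -0.06, 0, 0, 0, 1], [0, 0, -0.07, 0, 0, 0, 1], [0, 0, -0.07, 0, 0, 0, 1]]}}

```text
time_s: 34.15
ee_pos: [484.7, -57.3, 78.0]
eef_rot: [180.0, 0.0, 91.0]
force: [-1.4, -0.2, 4.7]
grip_width: 0.479
grasp_force: 82.1
```

Going in smoothly; finishing the press.

Request:
{"name": "play_rows", "arguments": {"steps": [[0, 0, -0.03, 0, 0, 0, 1], [0, 0, -0.06, 0, 0, 0, 1], [0, 0, -0.09, 0, 0, 0, 1], [0, 0, -0.11, 0, 0, 0, 1], [0, 0, -0.11, 0, 0, 0, 1]]}}

```text
time_s: 34.65
ee_pos: [484.2, -57.4, 61.0]
eef_rot: [-180.0, 0.0, 91.0]
force: [-1.5, 0.4, 2.0]
grip_width: 0.479
grasp_force: 81.7
```

Request:
{"name": "play_rows", "arguments": {"steps": [[0, 0, -0.01, 0, 0, 0, 1], [0, 0, -0.02, 0, 0, 0, 1], [0, 0, -0.025, 0, 0, 0, 1], [0, 0, -0.025, 0, 0, 0, 1]]}}

```text
time_s: 35.05
ee_pos: [484.5, -57.4, 58.3]
eef_rot: [180.0, 0.1, 91.0]
force: [-6.8, -1.0, 16.5]
grip_width: 0.481
grasp_force: 83.0
```

Request:
{"name": "play_rows", "arguments": {"steps": [[0, 0, 0, 0, 0, 0, -0.4], [0, 0, 0, 0, 0, 0, -0.4], [0, 0, 0, 0, 0, 0, -0.4], [0, 0, 0.3, 0, 0, 0, -0.4], [0, 0, 0.6, 0, 0, 0, -0.4], [0, 0, 0.9, 0, 0, 0, -0.4], [0, 0, 0.95, 0, 0, 0, -0.4]]}}

```text
time_s: 35.75
ee_pos: [487.1, -57.0, 204.5]
eef_rot: [179.6, 0.1, 91.1]
force: [-0.1, 0.5, 1.0]
grip_width: 0.7
grasp_force: 0.0
```

Request:
{"name": "play_rows", "arguments": {"steps": [[0.1, -0.2, 0, 0, 0, -0.09, -1], [0.2, -0.4, 0, 0, 0, -0.18, -1], [0.25, -0.6, 0, 0, 0, -0.27, -1], [0.25, -0.8, 0, 0, 0, -0.36, -1], [0.25, -1, 0, 0, 0, -0.45, -1], [0.25, -1, 0, 0, 0, -0.45, -1]]}}

```text
time_s: 36.35
ee_pos: [520.8, -212.4, 198.4]
eef_rot: [-180.0, 0.1, 50.0]
force: [-0.9, 0.0, -0.1]
grip_width: 1.002
grasp_force: 0.0
```

Request:
{"name": "play_rows", "arguments": {"steps": [[0.1, -0.2, 0, 0, 0, -0.09, -1], [0.2, -0.4, 0, 0, 0, -0.18, -1], [0.25, -0.6, 0, 0, 0, -0.27, -1], [0.25, -0.8, 0, 0, 0, -0.36, -1], [0.25, -1, 0, 0, 0, -0.43, -1], [0.25, -1, 0, 0, 0, -0.43, -1], [0.25, -1, 0, 0, 0, -0.43, -1]]}}

```text
time_s: 37.05
ee_pos: [559.1, -356.9, 198.6]
eef_rot: [-179.9, 0.1, 11.9]
force: [0.5, 1.1, 0.0]
grip_width: 0.998
grasp_force: 0.0
```

```bash
python3 - <<'E'
from h import *
c,im=snap('wrist','w8.png')
s=readout.sense();print(s['ee_pos'],s['eef_rot'])
for l in ['tin_1_mid','carrier_handle']:
  for d in models.find_in('wrist',l): print(l,np.round(d['uv']),round(d['conf'],2),np.round(ray(c,d['uv'],60)))
E
```

```text
[ 559.52608342 -355.78118155  198.92555636] [-1.79907111e+02  2.63463600e-02  1.20093185e+01]
carrier_handle [ 34. 309.] 0.93 [ 375. -103.   60.]
carrier_handle [236. 380.] 0.72 [ 327. -314.   60.]
carrier_handle [ 37. 139.] 0.7 [ 552. -116.   60.]
```

Request:
{"name": "play_rows", "arguments": {"steps": [[0, -0.16, 0, 0, 0, 0, -1], [0, -0.16, -0.3, 0, 0, 0, -1], [0, -0.16, -0.6, 0, 0, 0, -1], [0, -0.16, -0.85, 0, 0, 0, -1], [0, -0.16, -1, 0, 0, 0, -1], [0, -0.16, -1, 0, 0, 0, -1], [0, -0.16, -1, 0, 0, 0, -1]]}}

```text
time_s: 37.9
ee_pos: [560.0, -380.4, 50.4]
eef_rot: [-180.0, -0.0, 11.9]
force: [0.1, -0.1, 0.5]
grip_width: 1.0
grasp_force: 0.0
```

Request:
{"name": "play_rows", "arguments": {"steps": [[0, 0, -0.025, 0, 0, 0, -1], [0, 0, -0.025, 0, 0, 0, 1], [0, 0, -0.025, 0, 0, 0, 1], [0, 0, -0.025, 0, 0, 0, 1], [0, 0, -0.025, 0, 0, 0, 1], [0, 0, -0.025, 0, 0, 0, 1], [0, 0, -0.025, 0, 0, 0, 1], [0, 0, -0.025, 0, 0, 0, 1]]}}

```text
time_s: 38.7
ee_pos: [559.8, -381.5, 47.1]
eef_rot: [180.0, -0.0, 11.8]
force: [-1.8, 1.0, 6.7]
grip_width: 0.476
grasp_force: 80.7
```

Request:
{"name": "play_rows", "arguments": {"steps": [[0, 0, 0.2, 0, 0, 0, 1], [0, 0, 0.5, 0, 0, 0, 1], [0, 0, 0.8, 0, 0, 0, 1], [0, 0, 1, 0, 0, 0, 1], [0, 0, 1, 0, 0, 0, 1], [0, 0, 1, 0, 0, 0, 1]]}}

```text
time_s: 39.3
ee_pos: [559.3, -381.4, 196.3]
eef_rot: [180.0, -0.0, 11.8]
force: [-0.4, 0.1, -2.5]
grip_width: 0.48
grasp_force: 81.1
```

Request:
{"name": "play_rows", "arguments": {"steps": [[-0.1, 0.2, 0, 0, 0, 0.09, 1], [-0.2, 0.4, 0, 0, 0, 0.18, 1], [-0.26, 0.7, 0, 0, 0, 0.27, 1], [-0.26, 1, 0, 0, 0, 0.3, 1], [-0.26, 1, 0, 0, 0, 0.3, 1]]}}

```text
time_s: 39.8
ee_pos: [519.9, -223.5, 194.6]
eef_rot: [-179.7, -0.1, 39.4]
force: [1.3, 0.1, -1.7]
grip_width: 0.479
grasp_force: 81.2
```

Request:
{"name": "play_rows", "arguments": {"steps": [[-0.1, 0.2, 0, 0, 0, 0.09, 1], [-0.2, 0.4, 0, 0, 0, 0.18, 1], [-0.26, 0.7, 0, 0, 0, 0.27, 1], [-0.26, 1, 0, 0, 0, 0.3, 1], [-0.26, 1, 0, 0, 0, 0.3, 1]]}}

```text
time_s: 40.3
ee_pos: [480.3, -74.9, 195.1]
eef_rot: [-179.8, -0.1, 66.4]
force: [-0.8, 0.7, -1.7]
grip_width: 0.478
grasp_force: 81.4
```

Request:
{"name": "play_rows", "arguments": {"steps": [[0, 0.2, 0, 0, 0, 0.09, 1], [0, 0.4, 0, 0, 0, 0.18, 1], [0, 0.67, 0, 0, 0, 0.27, 1], [0, 0.67, 0, 0, 0, 0.28, 1], [0, 0.67, 0, 0, 0, 0.28, 1], [0, 0.67, 0, 0, 0, 0.28, 1], [0, 0.67, 0, 0, 0, 0.28, 1]]}}

```text
time_s: 41.0
ee_pos: [481.2, 17.8, 195.5]
eef_rot: [-179.9, 0.0, 90.9]
force: [-0.1, 0.4, -0.4]
grip_width: 0.476
grasp_force: 81.4
```

```bash
python3 inhand.py 47.1 w9.png; python3 - <<'E'
from h import *
im=cv2.imread('pics/w9.png').astype(int).sum(2)
for r in (184,190,240): print(r, im[r-1:r+2,250:290].mean(0).astype(int).tolist(), im[r-1:r+2,340:385].mean(0).astype(int).tolist())
print('back',im[355:385,310:326].mean(1).astype(int).tolist())
E
```

```text
[481.28995447  17.96641699 195.63699841] [-1.79958274e+02  1.22025099e-02  9.08887594e+01] -19.40738038731512
-4 top front 235.7 bottom front 182.5
0 top front 225.9 bottom front 176.0
4 top front 215.9 bottom front 169.4
[223, 231, 235, 224, 218, 225, 230, 230, 233, 223, 220, 220, 229, 233, 234, 252, 327, 414, 432, 429, 435, 441, 436, 416, 419, 421, 424, 432, 433, 435, 441, 437, 393, 299, 221, 210, 210, 210, 211, 212, 211, 212, 211, 213, 213, 215, 214, 212, 217, 215, 214, 215, 218, 216, 216, 216, 217, 218, 220, 216, 220, 218, 219, 221, 219, 221, 222, 221, 221, 223, 237, 258, 279, 289, 253, 133, 82, 77, 80, 84, 89, 94, 102, 109, 116, 121, 125, 126, 124, 128, 124, 129, 129, 128, 127, 128, 128, 130, 128, 128, 130, 128, 130, 130, 129, 126, 129, 128, 130, 128, 131, 128, 127, 129, 128, 129, 129, 129, 130, 128, 129, 127, 128, 127, 131, 129, 128, 129, 127, 129, 131, 128, 128, 129, 126, 127, 127, 124, 127, 127, 128, 127, 127, 129, 120, 109, 106, 105, 101, 95]
184 [676, 671, 670, 670, 679, 683, 689, 691, 690, 685, 679, 679, 679, 683, 685, 684, 676, 589, 229, 67, 64, 74, 88, 104, 119, 129, 118
[... 592 characters left out ...]
46, 452, 458, 453, 445, 454, 473, 479, 450, 456, 463, 462, 463, 458, 448, 445, 435, 433, 428, 444, 372, 362, 370, 379, 377]
240 [617, 616, 617, 610, 608, 605, 600, 607, 613, 619, 627, 637, 627, 611, 540, 195, 101, 110, 117, 119, 121, 122, 121, 126, 123, 132, 129, 128, 134, 124, 126, 124, 130, 117, 130, 134, 131, 137, 133, 128] [135, 126, 131, 124, 126, 117, 127, 130, 123, 128, 125, 125, 125, 132, 131, 136, 130, 127, 125, 120, 122, 134, 131, 130, 134, 134, 125, 124, 122, 125, 120, 114, 114, 124, 269, 415, 444, 455, 446, 420, 416, 421, 447, 451, 455]
back [202, 199, 200, 199, 200, 198, 201, 198, 200, 196, 202, 291, 524, 676, 682, 679, 676, 661, 540, 255, 69, 32, 33, 35, 35, 30, 29, 32, 33, 33]
```

Request:
{"name": "play_rows", "arguments": {"steps": [[0.013, 0.031, -0.1, 0, 0, 0, 1], [0.013, 0.031, -0.4, 0, 0, 0, 1], [0.013, 0.031, -0.58, 0, 0, 0, 1], [0.013, 0.031, -0.58, 0, 0, 0, 1], [0.013, 0.031, -0.58, 0, 0, 0, 1]]}}

```text
time_s: 41.55
ee_pos: [483.2, 24.3, 108.8]
eef_rot: [-179.9, -0.0, 91.1]
force: [0.5, -0.7, -0.1]
grip_width: 0.476
grasp_force: 81.3
```

Request:
{"name": "play_rows", "arguments": {"steps": [[0, 0, -0.03, 0, 0, 0, 1], [0, 0, -0.05, 0, 0, 0, 1], [0, 0, -0.08, 0, 0, 0, 1], [0, 0, -0.08, 0, 0, 0, 1], [0, 0, -0.08, 0, 0, 0, 1]]}}

```text
time_s: 42.05
ee_pos: [483.4, 23.8, 97.2]
eef_rot: [180.0, 0.0, 91.0]
force: [0.2, -0.4, -1.8]
grip_width: 0.478
grasp_force: 81.3
```

Request:
{"name": "play_rows", "arguments": {"steps": [[0, -0.005, -0.03, 0, 0, 0, 1], [0, -0.005, -0.06, 0, 0, 0, 1], [0, -0.005, -0.09, 0, 0, 0, 1], [0, -0.005, -0.11, 0, 0, 0, 1], [0, -0.005, -0.11, 0, 0, 0, 1]]}}

```text
time_s: 42.55
ee_pos: [482.8, 23.1, 80.1]
eef_rot: [-179.9, 0.0, 91.1]
force: [-1.9, -0.2, -0.2]
grip_width: 0.478
grasp_force: 81.7
```

Request:
{"name": "play_rows", "arguments": {"steps": [[0, 0, -0.03, 0, 0, 0, 1], [0, 0, -0.06, 0, 0, 0, 1], [0, 0, -0.09, 0, 0, 0, 1], [0, 0, -0.11, 0, 0, 0, 1], [0, 0, -0.115, 0, 0, 0, 1], [0, 0, -0.115, 0, 0, 0, 1]]}}

```text
time_s: 43.15
ee_pos: [482.7, 23.1, 62.9]
eef_rot: [-179.9, 0.0, 91.1]
force: [-3.6, 0.1, 0.4]
grip_width: 0.478
grasp_force: 81.9
```

Request:
{"name": "play_rows", "arguments": {"steps": [[0, 0, -0.01, 0, 0, 0, 1], [0, 0, -0.02, 0, 0, 0, 1], [0, 0, -0.02, 0, 0, 0, 1]]}}

```text
time_s: 43.45
ee_pos: [482.9, 23.2, 61.0]
eef_rot: [-180.0, 0.1, 91.1]
force: [-6.9, -0.4, 15.1]
grip_width: 0.474
grasp_force: 83.2
```

Request:
{"name": "play_rows", "arguments": {"steps": [[0, 0, 0, 0, 0, 0, -0.4], [0, 0, 0, 0, 0, 0, -0.4], [0, 0, 0, 0, 0, 0, -0.4], [0, 0, 0.3, 0, 0, 0, -0.4], [0, 0, 0.6, 0, 0, 0, -0.4], [0, 0, 0.9, 0, 0, 0, -0.4], [0, 0, 0.95, 0, 0, 0, -0.4]]}}

```text
time_s: 44.15
ee_pos: [486.7, 23.9, 207.8]
eef_rot: [179.5, 0.0, 91.0]
force: [1.8, 0.7, -1.0]
grip_width: 0.699
grasp_force: 0.0
```

Request:
{"name": "play_rows", "arguments": {"steps": [[-0.1, -0.3, 0, 0, 0, -0.02, -0.4], [-0.2, -0.6, 0, 0, 0, -0.044, -0.4], [-0.36, -0.9, 0, 0, 0, -0.044, -0.4], [-0.36, -1, 0, 0, 0, -0.044, -0.4]]}}

```text
time_s: 44.55
ee_pos: [426.5, -131.7, 202.0]
eef_rot: [-179.9, 0.1, 86.7]
force: [0.2, 0.1, -0.9]
grip_width: 0.703
grasp_force: 0.0
```

Request:
{"name": "play_rows", "arguments": {"steps": [[-0.1, -0.3, 0, 0, 0, 0, -0.4], [-0.2, -0.6, 0, 0, 0, 0, -0.4], [-0.36, -0.9, 0, 0, 0, 0, -0.4], [-0.36, -1, 0, 0, 0, 0, -0.4], [-0.36, -1, 0, 0, 0, 0, -0.4], [-0.36, -1, 0, 0, 0, 0, -0.4]]}}

```text
time_s: 45.15
ee_pos: [375.8, -276.3, 202.4]
eef_rot: [180.0, -0.0, 87.1]
force: [-0.2, 0.6, 0.3]
grip_width: 0.704
grasp_force: 0.0
```

```bash
python3 - <<'E'
from h import *
c,im=snap('wrist','w10.png')
s=readout.sense();print(s['ee_pos'],s['eef_rot'])
for d in models.find_in('wrist','tin_1_mid'): print(np.round(d['uv']),round(d['conf'],2),np.round(ray(c,d['uv'],76)))
print(proj(c,[375,-284,76]))
o=im.copy(); box(c,o,375,-284,-3); cv2.imwrite('pics/w10o.png',o[:,:,::-1])
E
```

```text
[ 376.05783094 -275.65647568  202.5242501 ] [ 1.79985968e+02 -4.32542633e-02  8.71723920e+01]
[np.float64(316.42639613160395), np.float64(198.60008721015322)]
```

View pics/w10o.png

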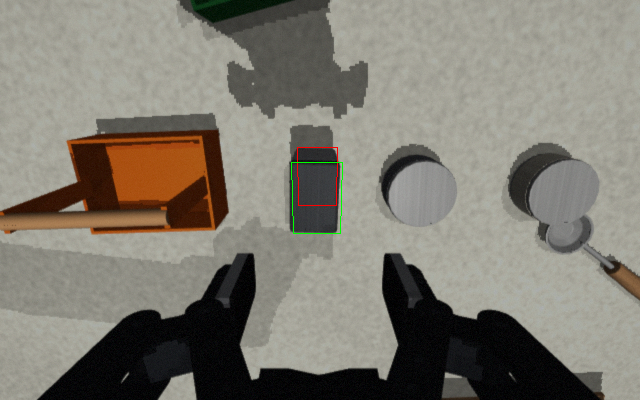

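The overlay fits tin C at (315,197) within 2 px, and the orange carrier at (150,180) is clear of the fingers.

Request:
{"name": "play_rows", "arguments": {"steps": [[-0.01, -0.054, 0, 0, 0, 0, -0.4], [-0.01, -0.054, -0.3, 0, 0, 0, -0.4], [-0.01, -0.054, -0.6, 0, 0, 0, -0.4], [-0.01, -0.054, -0.85, 0, 0, 0, -0.4], [-0.01, -0.054, -1, 0, 0, 0, -0.4], [-0.01, -0.054, -1, 0, 0, 0, -0.4], [-0.01, -0.054, -1, 0, 0, 0, -0.4]]}}

```text
time_s: 45.95
ee_pos: [374.4, -284.7, 53.2]
eef_rot: [-180.0, -0.0, 87.2]
force: [0.4, 0.2, -0.3]
grip_width: 0.703
grasp_force: 0.0
```

Request:
{"name": "play_rows", "arguments": {"steps": [[0, 0, -0.045, 0, 0, 0, -0.4], [0, 0, -0.045, 0, 0, 0, 1], [0, 0, -0.045, 0, 0, 0, 1], [0, 0, -0.045, 0, 0, 0, 1], [0, 0, -0.045, 0, 0, 0, 1], [0, 0, -0.045, 0, 0, 0, 1], [0, 0, -0.045, 0, 0, 0, 1], [0, 0, -0.045, 0, 0, 0, 1]]}}

```text
time_s: 46.75
ee_pos: [374.1, -285.4, 47.0]
eef_rot: [180.0, 0.1, 87.1]
force: [-3.0, 0.6, 7.4]
grip_width: 0.477
grasp_force: 80.5
```

Request:
{"name": "play_rows", "arguments": {"steps": [[0, 0, 0.2, 0, 0, 0, 1], [0, 0, 0.5, 0, 0, 0, 1], [0, 0, 0.8, 0, 0, 0, 1], [0, 0, 1, 0, 0, 0, 1], [0, 0, 1, 0, 0, 0, 1], [0, 0, 1, 0, 0, 0, 1]]}}

```text
time_s: 47.35
ee_pos: [373.8, -285.3, 196.5]
eef_rot: [179.9, 0.1, 87.1]
force: [-0.2, 0.1, -0.9]
grip_width: 0.481
grasp_force: 80.9
```

Request:
{"name": "play_rows", "arguments": {"steps": [[0.08, 0.25, 0, 0, 0, 0.02, 1], [0.16, 0.5, 0, 0, 0, 0.044, 1], [0.24, 0.8, 0, 0, 0, 0.044, 1], [0.24, 0.85, 0, 0, 0, 0.044, 1]]}}

```text
time_s: 47.75
ee_pos: [410.3, -152.1, 194.9]
eef_rot: [-179.9, -0.2, 91.4]
force: [0.0, -0.4, -1.8]
grip_width: 0.482
grasp_force: 80.9
```

Request:
{"name": "play_rows", "arguments": {"steps": [[0.08, 0.25, 0, 0, 0, 0, 1], [0.16, 0.5, 0, 0, 0, 0, 1], [0.24, 0.8, 0, 0, 0, 0, 1], [0.24, 0.85, 0, 0, 0, 0, 1]]}}

```text
time_s: 48.15
ee_pos: [446.2, -24.9, 195.3]
eef_rot: [-180.0, -0.2, 91.4]
force: [-0.4, 0.7, -2.4]
grip_width: 0.481
grasp_force: 80.9
```

Request:
{"name": "play_rows", "arguments": {"steps": [[0.08, 0.25, 0, 0, 0, 0, 1], [0.16, 0.5, 0, 0, 0, 0, 1], [0.24, 0.8, 0, 0, 0, 0, 1], [0.24, 0.86, 0, 0, 0, 0, 1], [0.24, 0.86, 0, 0, 0, 0, 1], [0.24, 0.86, 0, 0, 0, 0, 1], [0.24, 0.86, 0, 0, 0, 0, 1]]}}

```text
time_s: 48.85
ee_pos: [481.5, 96.7, 195.4]
eef_rot: [-179.9, 0.1, 90.9]
force: [-0.1, -0.2, -1.2]
grip_width: 0.484
grasp_force: 80.9
```

```bash
python3 inhand.py 47.0 w11.png; python3 - <<'E'
from h import *
im=cv2.imread('pics/w11.png').astype(int).sum(2)
for r in (190,240): print(r, im[r-1:r+2,255:290].mean(0).astype(int).tolist(), im[r-1:r+2,345:385].mean(0).astype(int).tolist())
print('back',im[355:385,310:326].mean(1).astype(int).tolist())
E
```

```text
[481.65286333  96.90294963 195.6705236 ] [-1.79959766e+02  6.02712806e-02  9.08915164e+01] -30.540081992283163
-4 top front 235.8 bottom front 182.6
0 top front 226.0 bottom front 176.0
4 top front 216.0 bottom front 169.4
[149, 183, 198, 202, 208, 194, 189, 200, 207, 203, 197, 186, 188, 263, 384, 385, 380, 393, 395, 382, 373, 369, 373, 374, 381, 379, 346, 244, 189, 181, 183, 182, 181, 184, 183, 183, 185, 185, 185, 183, 186, 187, 183, 186, 187, 189, 187, 187, 187, 188, 190, 186, 190, 188, 188, 190, 190, 189, 191, 191, 192, 192, 209, 227, 246, 246, 196, 82, 62, 66, 70, 71, 74, 84, 89, 98, 102, 106, 108, 108, 104, 107, 110, 109, 110, 111, 109, 111, 110, 109, 112, 110, 113, 109, 111, 111, 113, 109, 113, 110, 109, 110, 110, 109, 108, 109, 110, 109, 111, 112, 110, 110, 114, 110, 110, 111, 108, 110, 109, 111, 113, 108, 110, 109, 111, 112, 110, 109, 107, 109, 109, 109, 110, 109, 108, 111, 109, 111, 109, 110, 109, 106, 110, 108, 102, 101, 100, 92, 83, 77]
190 [627, 631, 634, 630, 623, 626, 631, 630, 630, 623, 617, 563, 567, 559, 559, 566, 553, 537, 532, 540, 509, 239, 129, 156, 170, 180, 186, 182, 183, 186, 190, 189, 188, 186, 185] [184, 190, 188, 187, 179, 175, 189, 181, 183, 187, 279, 354, 380, 363, 333, 346, 356, 362, 373, 382, 379, 354, 364, 384, 389, 409, 414, 408, 395, 380, 385, 385, 397, 402, 398, 371, 360, 371, 393, 396]
240 [529, 531, 543, 546, 554, 553, 554, 551, 563, 531, 235, 105, 88, 98, 101, 106, 109, 111, 113, 115, 107, 115, 120, 118, 110, 115, 107, 114, 112, 111, 111, 108, 116, 117, 111] [117, 106, 115, 112, 99, 100, 106, 111, 115, 112, 115, 115, 109, 112, 108, 111, 110, 107, 112, 118, 115, 117, 107, 114, 101, 91, 105, 100, 94, 146, 361, 363, 364, 386, 393, 386, 396, 423, 394, 233]
back [174, 172, 173, 169, 161, 170, 204, 210, 211, 211, 209, 208, 206, 212, 208, 209, 208, 198, 157, 78, 33, 28, 25, 28, 24, 29, 22, 26, 24, 26]
```

Request:
{"name": "play_rows", "arguments": {"steps": [[0, 0.005, -0.1, 0, 0, 0, 1], [0, 0.005, -0.4, 0, 0, 0, 1], [0, 0.005, -0.58, 0, 0, 0, 1], [0, 0.005, -0.58, 0, 0, 0, 1], [0, 0.005, -0.58, 0, 0, 0, 1]]}}

```text
time_s: 49.4
ee_pos: [482.0, 99.1, 109.5]
eef_rot: [-180.0, -0.0, 91.0]
force: [-0.3, 0.4, -1.6]
grip_width: 0.479
grasp_force: 80.8
```

Request:
{"name": "play_rows", "arguments": {"steps": [[0, 0, -0.03, 0, 0, 0, 1], [0, 0, -0.05, 0, 0, 0, 1], [0, 0, -0.08, 0, 0, 0, 1], [0, 0, -0.08, 0, 0, 0, 1], [0, 0, -0.08, 0, 0, 0, 1]]}}

```text
time_s: 49.9
ee_pos: [482.9, 99.2, 98.9]
eef_rot: [179.9, 0.1, 91.0]
force: [-3.7, -5.1, 16.2]
grip_width: 0.478
grasp_force: 80.3
```

Request:
{"name": "play_rows", "arguments": {"steps": [[0, 0, 0.04, 0, 0, 0, 1], [-0.006, -0.012, 0.04, 0, 0, 0, 1], [-0.006, -0.012, 0.04, 0, 0, 0, 1], [-0.006, -0.012, 0.02, 0, 0, 0, 1], [-0.006, -0.012, 0, 0, 0, 0, 1], [-0.006, -0.012, -0.01, 0, 0, 0, 1], [-0.006, -0.012, -0.01, 0, 0, 0, 1]]}}

```text
time_s: 50.6
ee_pos: [482.6, 97.0, 97.5]
eef_rot: [179.8, 0.1, 90.9]
force: [-3.7, -7.6, 27.5]
grip_width: 0.482
grasp_force: 84.8
```

Request:
{"name": "play_rows", "arguments": {"steps": [[0, 0, 0.1, 0, 0, 0, 1], [0, 0, 0.3, 0, 0, 0, 1], [0, 0, 0.6, 0, 0, 0, 1], [0, 0, 0.65, 0, 0, 0, 1], [0, 0, 0.65, 0, 0, 0, 1], [0, 0, 0.65, 0, 0, 0, 1]]}}

```text
time_s: 51.2
ee_pos: [480.3, 97.5, 192.0]
eef_rot: [-179.9, 0.0, 91.0]
force: [0.8, 0.1, -1.3]
grip_width: 0.481
grasp_force: 81.4
```

```bash
python3 inhand.py 47.0 w12.png; python3 - <<'E'
from h import *
im=cv2.imread('pics/w12.png').astype(int).sum(2)
for r in (190,240): print(r, im[r-1:r+2,255:290].mean(0).astype(int).tolist(), im[r-1:r+2,345:385].mean(0).astype(int).tolist())
# slot left edges in w9 (TCP 481.3,18,195.6, rpy 179.96..,0.01,90.89)
i=viewer.camera_info('wrist'); T=np.eye(4);T[:3,:3]=R.from_euler('xyz',[-179.96,0.012,90.889],degrees=True).as_matrix();T[:3,3]=[481.29,17.97,195.64]
Mx=T@np.array(i['mount']); c=(i,Mx[:3,:3],Mx[:3,3])
im=cv2.imread('pics/w9.png').astype(int).sum(2)
print('slot L/mid/R pred px', [np.round(proj(c,[x,y,54])) for x,y in [(481,131.4),(481,63.4),(458,97.4),(504,97.4),(481,97.4)]], 'case +y edge',np.round(proj(c,[532,142.5,54])))
p=[int(k) for k in proj(c,[481,97.4,54])]
print('col profile rows 0..180',im[0:180,p[0]-4:p[0]+5].mean(1).astype(int).tolist())
print('row profile',im[p[1]-4:p[1]+5,230:400].mean(0).astype(int).tolist())
E
```

```text
[480.04736994  97.51636948 191.63726689] [-1.79869849e+02  2.18898441e-02  9.10422791e+01] -30.79131127330095
-4 top front 235.8 bottom front 182.6
0 top front 226.0 bottom front 176.0
4 top front 216.0 bottom front 169.4
[140, 140, 160, 193, 201, 205, 203, 191, 191, 199, 204, 206, 246, 338, 362, 383, 392, 385, 387, 396, 393, 377, 358, 299, 205, 191, 192, 190, 189, 190, 195, 190, 192, 193, 192, 195, 192, 196, 192, 192, 195, 191, 195, 196, 196, 196, 195, 194, 197, 193, 194, 196, 195, 199, 198, 198, 196, 197, 197, 199, 200, 198, 198, 202, 210, 228, 245, 256, 243, 200, 89, 66, 71, 71, 76, 74, 82, 83, 94, 100, 103, 108, 109, 106, 106, 106, 107, 109, 110, 108, 107, 109, 107, 106, 110, 109, 106, 109, 108, 109, 109, 108, 109, 108, 108, 110, 108, 107, 107, 106, 108, 106, 109, 106, 109, 107, 106, 107, 108, 108, 110, 109, 110, 110, 108, 107, 107, 105, 107, 110, 110, 110, 108, 110, 111, 107, 107, 104, 108, 105, 108, 111, 108, 105, 93, 95, 97, 91, 80, 74]
190 [614, 627, 621, 622, 623, 622, 628, 630, 631, 624, 619, 608, 555, 548, 558, 568, 564, 553, 539, 538, 537, 511, 238, 166, 172, 180, 189, 19
[... 1850 characters left out ...]
80, 377, 371, 373, 370, 383, 388, 397, 401, 378, 341, 340, 335, 340, 322, 168, 66, 58, 73, 195, 224, 219, 221, 215, 225, 229, 225, 224, 215, 204, 183, 158, 149, 179, 175, 185, 189, 170, 229, 229, 229, 232, 215, 207, 210, 220, 225, 227, 227, 234, 236, 231, 231, 249, 241, 224, 222, 216, 217, 226, 225, 221, 221, 210, 215, 212, 220, 222, 227, 234, 227, 227, 241, 245, 250, 240, 174, 163, 162, 163, 157, 154, 141, 155, 156, 134, 132, 123, 186, 195, 244, 239, 226, 235, 235, 228, 232, 251, 330, 327, 325, 331, 328, 323, 303, 212, 194, 213, 221, 227, 241, 243, 239, 231, 236, 237, 229, 231, 241, 243, 239, 232, 238, 237, 225, 226, 241, 239, 262, 386, 416, 438, 468, 461, 440, 443, 452, 467, 449, 430, 411]
```

Request:
{"name": "play_rows", "arguments": {"steps": [[0.003, -0.014, -0.1, 0, 0, 0, 1], [0.003, -0.014, -0.3, 0, 0, 0, 1], [0.003, -0.014, -0.5, 0, 0, 0, 1], [0.003, -0.014, -0.57, 0, 0, 0, 1], [0.003, -0.014, -0.57, 0, 0, 0, 1], [0.003, -0.014, -0.57, 0, 0, 0, 1]]}}

```text
time_s: 51.85
ee_pos: [481.5, 96.3, 107.8]
eef_rot: [-180.0, -0.0, 91.1]
force: [0.3, -0.6, -1.0]
grip_width: 0.482
grasp_force: 81.3
```

Request:
{"name": "play_rows", "arguments": {"steps": [[0, 0, 0, 0, 0, 0, 1], [0, 0, 0, 0, 0, 0, 1]]}}

```text
time_s: 52.05
ee_pos: [482.1, 96.0, 108.6]
eef_rot: [179.9, -0.0, 91.0]
force: [0.4, 0.2, -1.5]
grip_width: 0.472
grasp_force: 81.3
```

Nudge to x 481.3 and y 95.3, then ease down.

Request:
{"name": "play_rows", "arguments": {"steps": [[-0.005, -0.005, -0.02, 0, 0, 0, 1], [-0.005, -0.005, -0.04, 0, 0, 0, 1], [-0.005, -0.005, -0.06, 0, 0, 0, 1], [-0.005, -0.005, -0.08, 0, 0, 0, 1], [-0.005, -0.005, -0.08, 0, 0, 0, 1]]}}

```text
time_s: 52.55
ee_pos: [480.3, 95.0, 95.0]
eef_rot: [-180.0, 0.0, 91.0]
force: [0.2, -0.1, -1.6]
grip_width: 0.473
grasp_force: 81.3
```

Inside with no contact. Pressing home.

Request:
{"name": "play_rows", "arguments": {"steps": [[0, 0, -0.03, 0, 0, 0, 1], [0, 0, -0.06, 0, 0, 0, 1], [0, 0, -0.09, 0, 0, 0, 1], [0, 0, -0.1, 0, 0, 0, 1], [0, 0, -0.1, 0, 0, 0, 1]]}}

```text
time_s: 53.05
ee_pos: [480.7, 95.4, 80.6]
eef_rot: [180.0, -0.0, 91.1]
force: [-0.6, -0.9, 4.3]
grip_width: 0.48
grasp_force: 81.9
```

Request:
{"name": "play_rows", "arguments": {"steps": [[0, 0, -0.03, 0, 0, 0, 1], [0, 0, -0.06, 0, 0, 0, 1], [0, 0, -0.09, 0, 0, 0, 1], [0, 0, -0.11, 0, 0, 0, 1], [0, 0, -0.11, 0, 0, 0, 1]]}}

```text
time_s: 53.55
ee_pos: [480.6, 95.5, 63.9]
eef_rot: [180.0, -0.0, 91.1]
force: [-0.5, 1.3, 0.8]
grip_width: 0.479
grasp_force: 81.9
```

Request:
{"name": "play_rows", "arguments": {"steps": [[0, 0, -0.01, 0, 0, 0, 1], [0, 0, -0.02, 0, 0, 0, 1], [0, 0, -0.02, 0, 0, 0, 1]]}}

```text
time_s: 53.85
ee_pos: [480.8, 95.5, 61.3]
eef_rot: [180.0, -0.0, 91.1]
force: [-1.5, 0.9, 6.5]
grip_width: 0.48
grasp_force: 82.5
```

Request:
{"name": "play_rows", "arguments": {"steps": [[0, 0, -0.01, 0, 0, 0, 1], [0, 0, -0.015, 0, 0, 0, 1], [0, 0, -0.015, 0, 0, 0, 1]]}}

```text
time_s: 54.15
ee_pos: [480.9, 96.1, 60.8]
eef_rot: [179.9, 0.0, 91.1]
force: [-9.9, 0.1, 29.4]
grip_width: 0.478
grasp_force: 85.6
```

Verify the heights by touching each tin's lid with shut fingers; home means the top is at z = 90.

Request:
{"name": "play_rows", "arguments": {"steps": [[0, 0, 0, 0, 0, 0, -0.4], [0, 0, 0, 0, 0, 0, -0.4], [0, 0, 0, 0, 0, 0, -0.4], [0, 0, 0.2, 0, 0, 0, -0.4], [0, 0, 0.45, 0, 0, 0, -0.4], [0, 0, 0.45, 0, 0, 0, -0.4]], "newtons": 20}}

```text
time_s: 54.75
ee_pos: [483.0, 96.1, 129.8]
eef_rot: [179.7, -0.1, 91.0]
force: [0.9, -0.2, 0.3]
grip_width: 0.697
grasp_force: 0.0
```

Request:
{"name": "play_rows", "arguments": {"steps": [[0, 0, 0, 0, 0, 0, 1], [0, 0, 0, 0, 0, 0, 1], [0, 0, 0, 0, 0, 0, 1], [0, 0, 0, 0, 0, 0, 1], [0, 0, 0, 0, 0, 0, 1], [0, 0, 0, 0, 0, 0, 1], [0, 0, 0, 0, 0, 0, 1]]}}

```text
time_s: 55.45
ee_pos: [480.6, 95.2, 126.2]
eef_rot: [-180.0, -0.0, 91.1]
force: [-0.0, -0.2, -0.0]
grip_width: -0.0
grasp_force: 0.0
```

Request:
{"name": "play_rows", "arguments": {"steps": [[0, 0, -0.1, 0, 0, 0, 1], [0, 0, -0.15, 0, 0, 0, 1], [0, 0, -0.2, 0, 0, 0, 1], [0, 0, -0.22, 0, 0, 0, 1], [0, 0, -0.23, 0, 0, 0, 1], [0, 0, -0.23, 0, 0, 0, 1]]}}

```text
time_s: 56.05
ee_pos: [480.7, 95.3, 91.8]
eef_rot: [-180.0, -0.0, 91.1]
force: [-0.5, -0.7, -0.4]
grip_width: 0.002
grasp_force: 0.0
```

Request:
{"name": "play_rows", "arguments": {"steps": [[0, 0, -0.01, 0, 0, 0, 1], [0, 0, -0.02, 0, 0, 0, 1], [0, 0, -0.02, 0, 0, 0, 1]]}}

```text
time_s: 56.35
ee_pos: [481.4, 97.1, 90.5]
eef_rot: [179.8, -0.1, 91.1]
force: [-2.6, 3.1, 14.2]
grip_width: 0.002
grasp_force: 7.1
```

Request:
{"name": "play_rows", "arguments": {"steps": [[0, 0, 0.2, 0, 0, 0, 1], [0, -0.2, 0.25, 0, 0, 0, 1], [0.01, -0.5, 0.25, 0, 0, 0, 1], [0.01, -0.5, 0.15, 0, 0, 0, 1], [0.01, -0.5, 0.05, 0, 0, 0, 1], [0.01, -0.5, 0.01, 0, 0, 0, 1], [0.01, -0.5, -0.01, 0, 0, 0, 1], [0.01, -0.5, -0.01, 0, 0, 0, 1]]}}

```text
time_s: 57.15
ee_pos: [482.2, 20.2, 90.5]
eef_rot: [180.0, 0.3, 91.1]
force: [-15.9, -7.9, 50.1]
grip_width: -0.0
grasp_force: 24.6
```

Request:
{"name": "play_rows", "arguments": {"steps": [[0, 0, 0.2, 0, 0, 0, 1], [0, -0.2, 0.25, 0, 0, 0, 1], [0.01, -0.52, 0.25, 0, 0, 0, 1], [0.01, -0.52, 0.15, 0, 0, 0, 1], [0.01, -0.52, 0.05, 0, 0, 0, 1], [0.01, -0.52, 0.01, 0, 0, 0, 1], [0.01, -0.52, 0, 0, 0, 0, 1], [0.01, -0.52, 0, 0, 0, 0, 1]]}}

```text
time_s: 57.95
ee_pos: [483.8, -56.9, 90.5]
eef_rot: [-180.0, 0.3, 91.2]
force: [-15.6, -5.9, 53.1]
grip_width: -0.003
grasp_force: 25.8
```

Request:
{"name": "play_rows", "arguments": {"steps": [[0, 0, 0.3, 0, 0, 0, 1], [0, 0, 0.6, 0, 0, 0, 1], [0, 0, 0.9, 0, 0, 0, 1], [0, 0, 1, 0, 0, 0, 1], [0, 0, 1, 0, 0, 0, 1], [0, 0, 1, 0, 0, 0, 1]]}}

```text
time_s: 58.55
ee_pos: [483.3, -56.4, 236.3]
eef_rot: [-179.9, -0.0, 91.2]
force: [-0.4, 0.3, -0.5]
grip_width: -0.004
grasp_force: 0.0
```

```bash
python3 - <<'E'
from h import *
for n in ['top','scene']:
    c,im=snap(n,n+'9.png')
    for l,z in [('board',12),('carrier_handle',142),('canister_1_mid',80),('tin_1_mid',60),('spoon',5),('jar_1',45),('flat_can_1',18)]:
        for d in models.find_in(n,l):
            if d['conf']>.3: print(n,l,round(d['conf'],2),np.round(d['uv']),np.round(ray(c,d['uv'],z)))
s=readout.sense();print(s['ee_pos'],s['force'],s['time_s'])
print(workorder.hand_in())
E
```

```text
top board 0.83 [221. 216.] [450. 348.  12.]
top carrier_handle 0.77 [192. 190.] [510. 409. 142.]
top carrier_handle 0.67 [342. 252.] [335. -55. 142.]
top carrier_handle 0.42 [418. 281.] [ 255. -280.  142.]
top canister_1_mid 0.46 [331. 210.] [470. -22.  80.]
top tin_1_mid 0.57 [317. 129.] [748.  33.  60.]
top tin_1_mid 0.38 [333. 208.] [477. -28.  60.]
top spoon 0.74 [331. 209.] [483. -23.   5.]
top spoon 0.62 [435. 161.] [ 661. -380.    5.]
top spoon 0.4 [306. 191.] [543.  63.   5.]
top spoon 0.32 [222. 207.] [480. 350.   5.]
top jar_1 0.83 [358. 130.] [ 754. -107.   45.]
top jar_1 0.63 [316. 130.] [749.  36.  45.]
top flat_can_1 0.73 [411. 211.] [ 480. -292.   18.]
top flat_can_1 0.68 [418. 174.] [ 611. -317.   18.]
scene carrier_handle 0.9 [357. 190.] [394.  -3. 142.]
scene carrier_handle 0.6 [422. 374.] [543. 452. 142.]
scene carrier_handle 0.56 [353. 133.] [ 286. -183.  142.]
scene carrier_handle 0.56 [315. 259.] [592. 117. 142.]
scene carrier_handle 0.41 [348. 251.] [514. 139. 142.]
scene tin_1_mid 0.8 [315. 208.] [486. -61.  60.]
scene spoon 0.92 [190. 170.] [ 722. -417.    5.]
scene jar_1 0.88 [221. 241.] [ 749. -107.   45.]
scene jar_1 0.77 [244. 280.] [745.  28.  45.]
scene jar_1 0.4 [422. 374.] [510. 438.  45.]
scene flat_can_1 0.64 [407. 316.] [444. 306.  18.]
scene flat_can_1 0.63 [239. 176.] [ 605. -306.   18.]
[483.61915815 -57.95283953 237.31507169] [ 0.09997132 -0.4426139   0.31966794] 59.35
the job is handed in; nothing more can be done
None
```

The job is handed in at about 59 s: the carrier and the lighter canister (about 3.7 N) are on the board, the heavier canister (about 7.5 N) is pressed to the floor of the round cutout, and all three tins are home with lids touched at z ≈ 90.5 mm (no verdict was returned).

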